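# Gauge a cheese bar against the flip stop of a portioning board

### The job

Flip the stop of the portioning board fully down in front of the fence, slide the cheese bar flat along the fence until its cut end is pressed snugly against the stop's screw, firmly but not so hard that the stop's carriage is pushed along the fence, then flip the stop all the way back up so that the portion will not be trapped when it is cut. Leave the bar where it was gauged, flat against the fence, and disturb nothing else.

Things in the scene. Friction and masses are not known exactly. Their poses are not given: they have to be found in the camera images.
- guide: Portioning board, fixed: beech, on rubber feet, its top 22 mm above the island. Origin: on the underside, at island level, under the knife slot, a 3 mm slot across board and fence at y = 0; x points away from the robot, y to the left, along the fence. The board spans x = -105 to +80 mm and y = -185 to +145 mm. An aluminium fence runs along its far side.
- fence_face (a point): Top edge of the fence's near face, at the knife slot (board x = +55 mm, y = 0), 42 mm above the island. The fence is 20 mm thick and stands 20 mm above the board. Axes as the board's.
- cheese: Rigid bar of hard cheese in smooth red wax with a paper band, 44 (x) x 150 (y) x 56 (z) mm, about 0.38 kg, yellow cut face at its +y end. Origin: centre of its underside. Starts loose and askew on the board, cut end toward the stop (board +y). Flat against the fence its origin is at board x = +33 mm, its axes parallel to the board's. Pushed low it slides flat (1 to 2.5 N); pushed or held high against the fence it tips.
- stop_carriage (a joint): Slide of the black stop carriage along the fence, m, growing toward board +y; at 0 the middle of carriage and leaf is at board y = +90 mm. Its setting differs from case to case. Only friction holds it, about 10 N along the fence: a harder push shifts it and the setting is lost (2 mm is too much).
- stop_leaf (a joint): Hinge of the aluminium stop leaf, rad: 0 = fully down on its rest, hanging in front of the fence; 1.9 = fully up, tipped back over the fence. Stiff by friction (about 0.06 Nm): it stays where it is left. The leaf is 10 mm thick along board y; when down it covers board x = +17 to +51 mm and ends 8 mm above the board.
- stop_hinge (a point): Middle of the leaf's hinge line, on the carriage, which is parallel to the board's y: board x = +65 mm, 60 mm above the island. When the leaf is down, a screw with a brass tip of 11 mm diameter points from the leaf to board -y at x = +34 mm, 48 mm above the island. Its tip, which gauges the cheese, lies 7 to 27 mm before this point in y: it differs from case to case and is not measured.
- stop_grip (a point): Centre of the red grip barrel on the leaf's lever: a cylinder of 14 mm diameter, 26 mm long along the board's y. From the hinge line it lies 78 mm toward the robot and 22 mm up when the leaf is down; 46 mm away from the robot and 67 mm up when it is fully up. Pinched by its two ends from above it turns between the fingers as the leaf swings.
- spice_e: Spice jar with a yellow cap, 45 mm diameter, 100 mm high, standing behind the fence; a bystander. Origin: centre of its underside.
- salt_shaker: Grey salt shaker, 44 mm diameter, 90 mm high, standing behind the fence; a bystander. Origin: centre of its underside.
- red_cup: Small red dish, upside down, 95 mm diameter, 48 mm high, standing to the right of the board; a bystander. Origin: centre of its underside.

How it is judged:
By the outcome, as a careful person would: the job done as asked, in the order asked, and still so for the second after the job is handed in, with the robot touching nothing.
It also fails if it takes over 72 s, if anything falls off the work surface, if the arm or the gripper's body presses on something with over 40 N, if the wrist force passes 120 N, or if a joint passes its speed limit or range.

### The arm

A 6-joint arm with a two-finger parallel gripper is mounted at the origin on a cart in front of the work surface, level with it; the furniture and walls round the work are solid. World frame = base frame: x ahead of the robot, y to its left, z up, the work surface at z = 0. Lengths are in m, angles in rad, forces in N, time in s.
With the tool pointing down it reaches from about 0.35 to 0.975 m from the base axis. Payload 4.9 kg.
Tool frame: the origin (TCP) lies on the centre line of the jaws, within the pads' length; the fingertips stand 17 mm ahead of it and the grasp point (between the pads) lies 2 mm behind it (ctrl.tcp_to_tips is the x of the fingertips in the tool frame, in m); x points along the fingers, z is the direction in which the jaws open and shut, and the axes are right-handed (so a half turn about x gives the same grasp; the last joint's range is limited). The gripper opens to 85 mm and grips with 20 to 120 N. Pads are 22 mm wide; open, the fingers measure 114 mm over their backs; the gripper's body (76 mm by 85 mm) begins 54 mm behind the grasp point. The pads swing forward as they close: fully open they stand 13 mm farther back than shut.
Start: joints at [-1.306, 0.053, 1.613, -0, 1.476, -0.119], TCP at [0.234, -0.58, 0.227] pointing down, gripper open.
Joint ranges: [-3.01, 3.01], [-1.01, 2.22], [0.06, 2.58], [-1.02, 4.17], [0.09, 2.62], [-3.14, 3.14]. Speed limits (rad/s): [2.57, 2.57, 3.14, 3.14, 3.14, 3.14].

### API

Orientations are given as a rotation vector (axis times angle).
In Python, from station import ctrl, cams, finder gives the robot as it stands.
- The arm moves only by the tool step_arm, never from a script. Its argument "moves" is a list of rows, each a list of 3 entries, a list of its own where there are three numbers: the shift along the tool's x, y, z in cm, then the turn, a rotation vector about the tool's x, y, z in degrees, then the opening, from 0 (shut) to 1 (fully open). A call has exactly 10 rows; each row is the pose to reach, as a shift and turn from the pose measured when the call began, along the tool's axes at that moment; what a row does not reach only later rows make up. A row lasts 1/12 s, in which the tool goes at most 41.7 mm and 7.16 degrees, less where a joint would pass 70% of its speed; a pose out of reach is approached as far as the arm can. A call with a gripper value outside its range is refused whole. The fingers move at their own pace and stop on an object; "grip_force" is the grip in N (left out, the last holds). Time passes only in rows, so rows that repeat a pose let the fingers close, or fill a call up. It gives the time, the measured TCP pose, the force and the opening at its end, in the units of the state.
- ctrl.get_obs(): the state, without advancing time (a new reading comes with each control period).
- cams.get_image(name): name is "scene" or "side" or "wrist"; returns a dict with "pixels" (420x560x3 uint8, blue, green, red), "fx", "fy", "cx", "cy" (pixels), "position" and "attitude" of the camera in the world. Camera axes: x right, y up, looking along -z (the intrinsics and any distortion apply to the point x, -y, -z); pixel columns grow to the right and rows downward; lengths in m; the calibration is good to about 2 mm. A picture is of the moment at which its call begins. There is no depth.
- ctrl.finish_job(): hands the job in, once; it reports no verdict.
Trained networks look in the newest picture that a camera, given by its name, has taken for a name from the list of things; names that differ only in an ending like _2 or _b are one class to them, and where a whole thing is asked for, a point or a joint stands for the part that bears it (a point fixed in the world has none). Each returns a list of dicts, best first, with "conf" (0 to 1); they miss things now and then, are a little off and sometimes report something else, mostly with a low value. They report only what shows in the picture. A call takes as long as a camera call.
- finder.find_in(camera, name): "at" ([column, row] in pixels, amid what is visible of it).
- finder.regions_of(camera, name): "region" (420x560 bool, what is visible of it) and "at" ([column, row] in pixels, amid what is visible of it).
- finder.tip_of(camera, name): "at" ([column, row] in pixels: a listed point, or the origin of a listed thing).
The state is a dict: "t": time; "q": joint angles; "dq": joint speeds; "effort": joint torques, N m; "tool_pos": TCP position; "tool_rot": TCP orientation; "contact_force": force on the tool from outside, world axes, zero at the start; "wrist_torque": the same for the moment, N m; "opening": finger opening in m.
Only numpy, scipy, OpenCV 4.12 (cv2) and the standard library are available. Lean on these libraries where they do the work, as an engineer would, in place of code of your own. Each camera call takes 0.05 s, during which the arm holds its last target. There are 200 camera calls.

## Working session

There is one attempt and no reset: what is moved stays moved. The work goes in short steps, Python scripts to look and compute and a tool call to move; the robot and the scene stay as the last step left them, time stands still between calls to the robot, and variables do not carry over. Pictures are saved under pics/ and viewed, on a budget of 10 in all, crops included, one or two more only if the job needs it, and the job is handed in when it is done.

Besides the shell and the picture viewer there is one more tool, called as name([rows], argument=value, ...), one row to a line, values as JSON. step_arm: Moves the arm, as the interface text tells. Its arguments: {"type":"object","properties":{"moves":{"type":"array"},"grip_force":{"type":"number"}},"required":["moves"]}

```bash
ls; mkdir -p pics
cat > h.py <<'E'
import numpy as np, cv2
from scipy.spatial.transform import Rotation as R
from station import ctrl, cams, finder
def Rm(a):
    a=np.array(a,float)
    return a if a.shape==(3,3) else (R.from_quat(a).as_matrix() if a.size==4 else R.from_rotvec(a).as_matrix())
def ray(im,uv):
    d=np.array([(uv[0]-im["cx"])/im["fx"],-(uv[1]-im["cy"])/im["fy"],-1.0])
    return np.array(im["position"]),Rm(im["attitude"])@d
def onz(im,uv,z):
    p,d=ray(im,uv); return p+d*(z-p[2])/d[2]
def proj(im,P):
    c=Rm(im["attitude"]).T@(np.array(P)-im["position"]); return [im["cx"]+im["fx"]*c[0]/-c[2], im["cy"]-im["fy"]*c[1]/-c[2]]
def tri(rs):
    A=np.zeros((3,3));b=np.zeros(3)
    for p,d in rs:
        d=d/np.linalg.norm(d);M=np.eye(3)-np.outer(d,d);A+=M;b+=M@p
    return np.linalg.solve(A,b)
E
cat > a.py <<'E'
from h import *
ims={}
for c in ["scene","side"]:
    im=cams.get_image(c);ims[c]=im
    cv2.imwrite(f"pics/{c}1.png",im["pixels"])
    print(c,{k:v for k,v in im.items() if k!="pixels"})
for n in ["guide","fence_face","cheese","stop_hinge","stop_grip","spice_e","salt_shaker","red_cup"]:
    rs=[]
    for c in ims:
        r=finder.tip_of(c,n)[:2]; print(n,c,[(np.round(x["at"],1),round(x["conf"],2)) for x in r])
        if r: rs.append(ray(ims[c],r[0]["at"]))
    if len(rs)==2: print("   ->",tri(rs).round(4))
print(ctrl.get_obs())
E
python3 a.py
```

```text
pics
scene {'fx': 456.0519565437094, 'fy': 456.0519565437094, 'cx': 278.01146937849694, 'cy': 211.87315895547337, 'position': array([-0.05989015,  0.24991098,  0.67893823]), 'attitude': array([ 0.48572415, -0.98683143, -2.07351121])}
side {'fx': 456.40033917308307, 'fy': 456.40033917308307, 'cx': 281.89026420755664, 'cy': 212.89921476321445, 'position': array([0.2872446 , 0.4687043 , 0.48169903]), 'attitude': array([ 0.2647876 , -1.4148225 , -2.44987468])}
guide scene []
guide side [(array([309.2, 260.4]), 0.73)]
fence_face scene []
fence_face side [(array([281. , 236.5]), 0.67), (array([317.4, 191.1]), 0.15)]
cheese scene [(array([224.9, 229.5]), 0.29)]
cheese side [(array([320.5, 224.5]), 0.78)]
   -> [ 0.4251 -0.0254  0.1839]
stop_hinge scene []
stop_hinge side [(array([255. , 266.8]), 0.95)]
stop_grip scene [(array([199.5, 214.6]), 0.6)]
stop_grip side [(array([242.6, 216.5]), 0.7)]
   -> [ 0.5387 -0.0407  0.1522]
spice_e scene [(array([222.4, 228.9]), 0.95)]
spice_e side [(array([227.2, 253.1]), 0.66)]
   -> [ 0.6181 -0.1292  0.0134]
salt_shaker scene [(array([224.1, 230.5]), 0.
[... 180 characters left out ...]
y([315.3, 189.1]), 0.74)]
   -> [ 0.552  -0.4608 -0.0054]
{'t': 0.9, 'q': array([-1.30598337e+00,  5.26671670e-02,  1.61287466e+00,  2.59223050e-06,
        1.47600744e+00, -1.19025473e-01]), 'dq': array([-0.00055549,  0.00074633,  0.00222349, -0.00089323,  0.00348466,
       -0.00087995]), 'effort': array([-6.57810438e-05, -3.93681979e+01, -3.70466566e+01, -2.39612145e-04,
        4.29213360e-04, -1.94903004e-05]), 'tool_pos': array([ 0.23403527, -0.57951759,  0.2271391 ]), 'tool_rot': array([ 0.92194965,  1.36665249, -0.92199318]), 'contact_force': array([-0.30814897,  0.85021834,  0.9374385 ]), 'wrist_torque': array([-0.01794059, -0.00086973, -0.00280081]), 'opening': 0.08541652079369795}
```

```bash
python3 -c "
import cv2,numpy as np
a=cv2.imread('pics/scene1.png')[100:350,80:440];b=cv2.imread('pics/side1.png')[80:380,150:510]
f=lambda i:cv2.resize(i,(800,int(i.shape[0]*800/i.shape[1])))
cv2.imwrite('pics/s1.png',f(a)[:600]);cv2.imwrite('pics/s2.png',cv2.resize(b,(720,600)))"
```

```text
(no output)
```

View pics/s1.png

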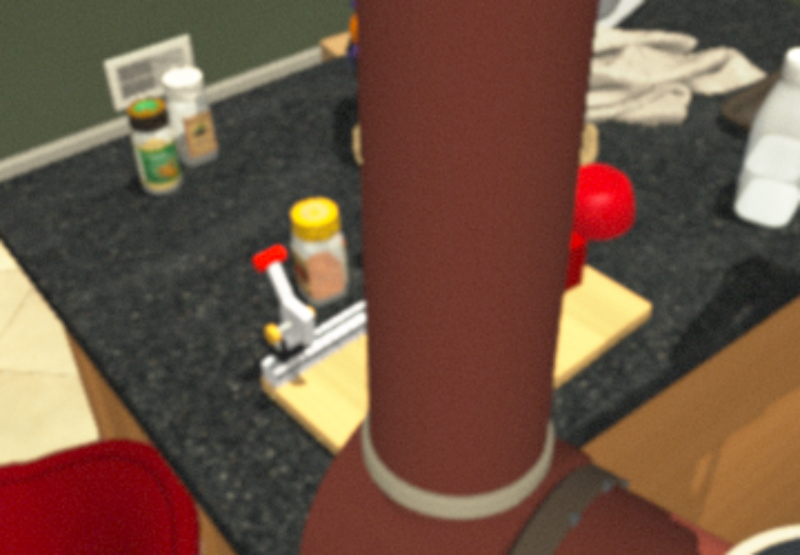

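View pics/s2.png

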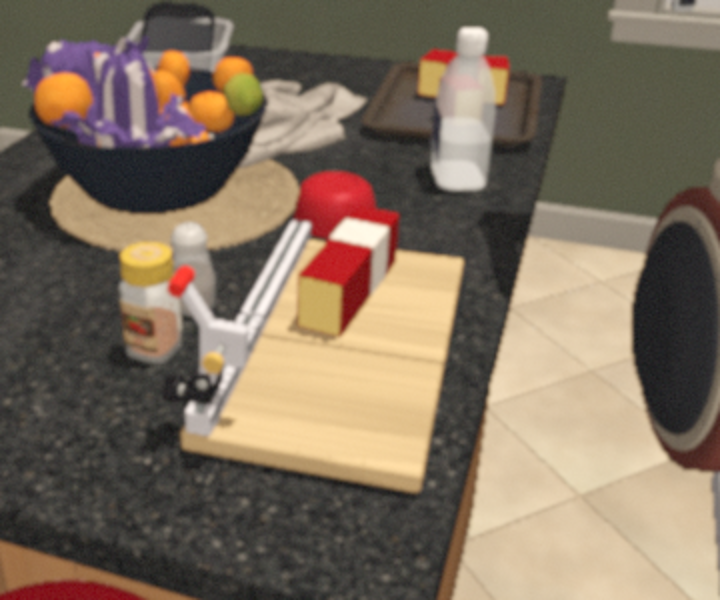

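The scene view is mostly blocked by the arm. The side crop (2x, offset 150,80) shows the board corners at about (421,476), (464,258) and (184,432). The grip is up at (181,281), and the cheese cut face is at about (320,300). I'll fit the board pose from these.

```bash
cat > b.py <<'E'
from h import *
im=cams.get_image("side")
S=lambda u,v:(150+u/2,80+v/2)
for n,uv,z in [("c -x+y",S(421,476),.022),("c -x-y",S(464,258),.022),("c +x+y",S(184,432),.022),("fence",(281,236.5),.042),("hinge",(255,266.8),.06),("slot end -x",S(443,361),.022),
  ("ch +y-x bot",S(342,333),.022),("ch +y+x bot",S(300,323),.022),("ch +y-x top",S(345,279),.078),("ch +y+x top",S(303,272),.078),("ch -y-x top",S(399,213),.078),("ch -y+x top",S(362,208),.078),("grip",S(181,281),.127),("gripnet",(242.6,216.5),.127)]:
    print(n,onz(im,uv,z).round(4))
for n in ["guide","cheese","stop_carriage","stop_leaf","stop_grip","salt_shaker","spice_e","red_cup"]:
    r=finder.find_in("side",n)[:1];print(n,[(np.round(x["at"],1),round(x["conf"],2)) for x in r])
E
python3 b.py
```

```text
c -x+y [ 0.3562 -0.0327  0.022 ]
c -x-y [ 0.3804 -0.3628  0.022 ]
c +x+y [ 0.5373 -0.0196  0.022 ]
fence [ 0.5283 -0.1684  0.042 ]
hinge [ 0.5263 -0.0485  0.06  ]
slot end -x [ 0.3674 -0.1778  0.022 ]
ch +y-x bot [ 0.4602 -0.1902  0.022 ]
ch +y+x bot [ 0.5007 -0.1931  0.022 ]
ch +y-x top [ 0.4596 -0.1908  0.078 ]
ch +y+x top [ 0.4976 -0.1902  0.078 ]
ch -y-x top [ 0.4442 -0.3308  0.078 ]
ch -y+x top [ 0.4814 -0.3296  0.078 ]
grip [ 0.5552 -0.0668  0.127 ]
gripnet [ 0.5572 -0.0789  0.127 ]
guide [(array([307.2, 267.6]), 0.84)]
cheese [(array([322.5, 213.9]), 0.63)]
stop_carriage [(array([251.8, 254.2]), 0.93)]
stop_leaf [(array([257.5, 246.1]), 0.71)]
stop_grip [(array([254.1, 245.2]), 0.55)]
salt_shaker [(array([242.8, 205. ]), 0.58)]
spice_e [(array([222. , 232.9]), 0.66)]
red_cup [(array([314.4, 180.8]), 0.79)]
```

```bash
cat >> h.py <<'E'
O=np.array([.472,-.171,0]);YAW=np.radians(4.2)
def RB(): return R.from_euler('z',YAW).as_matrix()
def w2b(P): return RB().T@(np.array(P)-O)
def b2w(P): return O+RB()@np.array(P)
def down(yaw=YAW,tilt=0,flip=1):
    # tool x down, tool z along flip*board y ; tilt>0: tip leans toward board +x
    x=np.array([np.sin(tilt),0,-np.cos(tilt)]);z=np.array([0,flip,0.]);y=np.cross(z,x)
    return R.from_euler('z',yaw).as_matrix()@np.column_stack([x,y,z])
def goto(P,Rt):
    o=ctrl.get_obs();R0=Rm(o["tool_rot"])
    print("from b",w2b(o["tool_pos"]).round(4),"shift cm",(R0.T@(np.array(P)-o["tool_pos"])*100).round(2),"turn",np.degrees(R.from_matrix(R0.T@Rt).as_rotvec()).round(2))
E
cat > c.py <<'E'
from h import *
o=ctrl.get_obs();print(Rm(o["tool_rot"]).round(3))
im=cams.get_image("side");sc=cams.get_image("scene")
g=tri([ray(im,(240.5,220.5)),ray(sc,(201.5,216))]);print("grip",g,w2b(g))
p1,d1=ray(im,(240.5,220.5));p2,d2=ray(sc,(201.5,216))
for p,d in((p1,d1),(p2,d2)):print(np.linalg.norm(np.cross(g-p,d/np.linalg.norm(d))))
S=lambda u,v:(150+u/2,80+v/2)
print("bottle",onz(im,S(460,185),0))
print("spice top",w2b(onz(im,S(147,255),.1)),"salt top",w2b(onz(im,S(190,232),.09)))
for f in(1,-1):goto([.45,-.12,.36],down(flip=f))
E
python3 c.py
```

```text
[[-0.     0.927  0.374]
 [-0.     0.374 -0.927]
 [-1.    -0.     0.   ]]
grip [ 0.54614487 -0.04796856  0.14015161] [0.08295635 0.1172708  0.14015161]
0.0007177376091554882
0.0007177376091554301
bottle [ 0.4204636 -0.5863162  0.       ]
spice top [0.15160663 0.02228849 0.1       ] salt top [ 0.1374374  -0.04501585  0.09      ]
from b [-0.2673 -0.39    0.2271] shift cm [-13.29  37.23 -34.52] turn [-1.6221e+02 -0.0000e+00 -1.0000e-02]
from b [-0.2673 -0.39    0.2271] shift cm [-13.29  37.23 -34.52] turn [17.79 -0.    0.  ]
```

step_arm([
  [[-4,0,0],[0,0,0],1],
  [[-8,0,0],[0,0,0],1],
  [[-11,2,-2],[3,0,0],1],
  [[-13,5,-4.5],[6,0,0],1],
  [[-13.3,8,-7],[9,0,0],1],
  [[-13.3,10.5,-9.5],[12,0,0],1],
  [[-13.3,13,-12],[15,0,0],1],
  [[-13.3,16,-14.5],[17.8,0,0],1],
  [[-13.3,18.5,-17],[17.8,0,0],1],
  [[-13.3,21,-19.5],[17.8,0,0],1],
])

```text
t: 2.28
tool_pos: [0.3561, -0.3184, 0.3603]
tool_rot: [1.155, 1.242, -1.155]
contact_force: [0.6, 0.2, -0.6]
opening: 0.0854
```

```bash
cat > d.py <<'E'
from h import *
goto([.45,-.12,.36],down(flip=-1))
E
python3 d.py
```

```text
from b [-0.1264 -0.1385  0.3603] shift cm [  0.02  10.81 -19.1 ] turn [-0.03  0.02 -0.03]
```

step_arm([
  [[0,1.5,-3],[0,0,0],1],
  [[0,3.5,-6],[0,0,0],1],
  [[0,5,-9],[0,0,0],1],
  [[0,7,-12],[0,0,0],1],
  [[0,8.5,-15],[0,0,0],1],
  [[0,10,-17.5],[0,0,0],1],
  [[0,10.8,-19],[0,0,0],1],
  [[0,10.8,-19],[0,0,0],1],
  [[0,10.8,-19],[0,0,0],1],
  [[0,10.8,-19],[0,0,0],1],
])

```text
t: 3.12
tool_pos: [0.4498, -0.1215, 0.3602]
tool_rot: [1.155, 1.242, -1.156]
contact_force: [-0.0, -0.9, 0.8]
opening: 0.0855
```

```bash
cat > e.py <<'E'
from h import *
import sys
tag=sys.argv[1]
ims={}
for c in ["scene","side","wrist"]:
    im=cams.get_image(c);ims[c]=im
    cv2.imwrite(f"pics/{c}_{tag}.png",im["pixels"])
print(ims["wrist"]["position"])
for n in ["guide","fence_face","cheese","stop_hinge","stop_grip"]:
    rs=[]
    for c in ims:
        r=finder.tip_of(c,n)[:1]
        for x in r:
            print(n,c,np.round(x["at"],1),round(x["conf"],2))
            if x["conf"]>.4: rs.append(ray(ims[c],x["at"]))
    if len(rs)>=2: g=tri(rs);print("   ->",g.round(4),w2b(g).round(4))
a=ims["wrist"]["pixels"];cv2.imwrite(f"pics/v_{tag}.png",np.hstack([cv2.resize(ims["scene"]["pixels"],(400,300)),cv2.resize(a,(400,300))]) if 0 else cv2.resize(a,(800,600)))
E
python3 e.py 2
```

```text
[ 0.53373995 -0.11555208  0.50621246]
guide scene [277.6 261.3] 0.69
guide side [310.7 262. ] 0.95
guide wrist [313.5 137.4] 0.59
   -> [ 0.4682 -0.1644  0.0059] [-0.0033  0.0068  0.0059]
fence_face scene [255.6 231.4] 0.56
fence_face side [285.2 235.2] 0.55
fence_face wrist [316.7  91.3] 0.94
   -> [ 0.5231 -0.1572  0.0549] [0.0519 0.01   0.0549]
cheese scene [310.3 233.7] 0.92
cheese side [322.3 226.1] 0.65
cheese wrist [386.5 137.4] 0.97
   -> [ 0.4758 -0.2602  0.0228] [-0.0028 -0.0892  0.0228]
stop_hinge scene [211.2 252.8] 0.7
stop_hinge side [255.4 264.8] 0.82
stop_hinge wrist [224.6  81.4] 0.62
   -> [ 0.5281 -0.05    0.0605] [0.0648 0.1166 0.0605]
stop_grip scene [201.2 215. ] 0.89
stop_grip side [240.8 220. ] 0.75
stop_grip wrist [209.6  58.6] 0.69
   -> [ 0.5478 -0.0485  0.1408] [0.0846 0.1166 0.1408]
```

View pics/v_2.png

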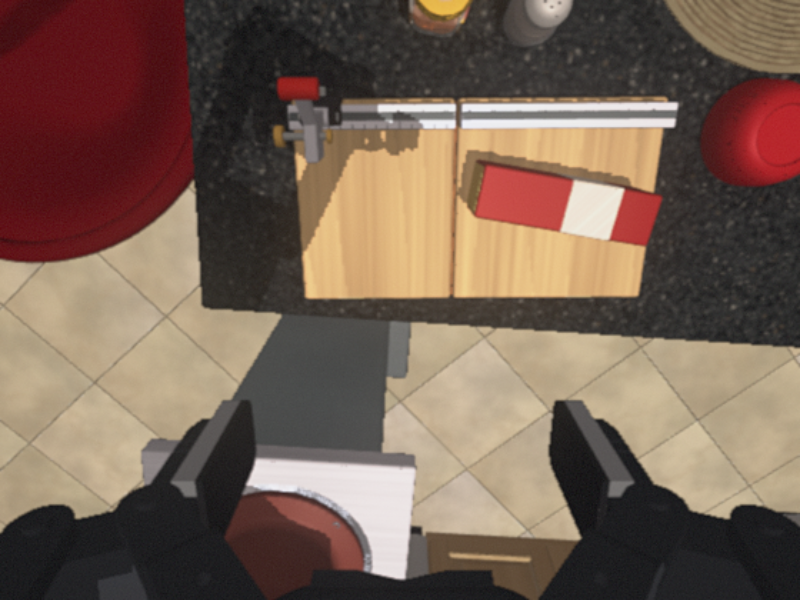

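The wrist view (800x600) shows the grip barrel at (299,88), the slot from (457,100) to (452,297) and near board corners at (305,298) and (638,297). The cheese's cut face is at (478,190), and it is askew by several degrees.

```bash
cat > f.py <<'E'
from h import *
im=cams.get_image("wrist");k=.7
for n,u,v,z in [("-x+y",305,298,.022),("-x-y",638,297,.022),("slot-x",452,297,.022),("fence slot",458,128,.042),("fence -y end near",676,127,.042),("grip L",278,88,.14),("grip R",320,88,.14),
 ("ch +y+x",485,163,.078),("ch +y-x",475,217,.078),("ch -y-x",645,245,.078),("ch -y+x",661,196,.078)]:
    p=onz(im,(u*k,v*k),z);print(n,p.round(4),w2b(p).round(4))
g=np.array([.5478,-.0485,.1408]);goto(g+[0,0,.09],down(flip=-1))
E
python3 f.py
```

```text
-x+y [ 0.3587 -0.0321  0.022 ] [-0.1028  0.1469  0.022 ]
-x-y [ 0.3839 -0.3591  0.022 ] [-0.1017 -0.1811  0.022 ]
slot-x [ 0.3704 -0.1764  0.022 ] [-0.1017  0.0021  0.022 ]
fence slot [ 0.5286 -0.163   0.042 ] [0.057  0.0039 0.042 ]
fence -y end near [ 0.543  -0.3473  0.042 ] [ 0.0579 -0.1811  0.042 ]
grip L [ 0.5459 -0.0326  0.14  ] [0.0838 0.1326 0.14  ]
grip R [ 0.5479 -0.06    0.14  ] [0.0838 0.1052 0.14  ]
ch +y+x [ 0.5041 -0.1836  0.078 ] [ 0.0311 -0.0149  0.078 ]
ch +y-x [ 0.4604 -0.1808  0.078 ] [-0.0123 -0.009   0.078 ]
ch -y-x [ 0.4474 -0.3264  0.078 ] [-0.0359 -0.1532  0.078 ]
ch -y+x [ 0.4887 -0.3302  0.078 ] [ 0.005 -0.16   0.078]
from b [-0.0183  0.0515  0.3602] shift cm [12.95 10.27 -6.52] turn [-0.02  0.02 -0.03]
```

```bash
sed -i 's/^O=.*/O=np.array([.4745,-.168,0]);YAW=np.radians(4.3)/' h.py
cat > g.py <<'E'
from h import *
import sys
# usage: g.py bx by bz(tips, mm) tilt yawoff flip
a=[float(v) for v in sys.argv[1:]]+[0]*6
Rt=down(YAW+np.radians(a[4]),np.radians(a[3]),-1)
tip=b2w(np.array(a[:3])/1000)
goto(tip-Rt[:,0]*ctrl.tcp_to_tips,Rt)
o=ctrl.get_obs();R0=Rm(o["tool_rot"]);print("tips now b",(w2b(o["tool_pos"]+R0[:,0]*ctrl.tcp_to_tips)*1000).round(1),"F b",(RB().T@o["contact_force"]).round(2),"t",o["t"],"op",o["opening"])
print("axes in tool: bx",(R0.T@RB()[:,0]).round(3),"by",(R0.T@RB()[:,1]).round(3))
E
python3 g.py 122 115 190;python3 g.py 122 115 128
```

```text
from b [-0.0209  0.0487  0.3602] shift cm [15.33 14.27 -6.66] turn [-0.12  0.02 -0.03]
tips now b [-20.9  48.7 343.2] F b [ 0.61  1.17 -0.43] t 4.0667 op 0.08546697332344853
axes in tool: bx [ 0.     1.    -0.002] by [-0.    -0.002 -1.   ]
from b [-0.0209  0.0487  0.3602] shift cm [21.53 14.26 -6.66] turn [-0.12  0.02 -0.03]
tips now b [-20.9  48.7 343.2] F b [ 0.61  1.17 -0.43] t 4.0667 op 0.08546697332344853
axes in tool: bx [ 0.     1.    -0.002] by [-0.    -0.002 -1.   ]
```

step_arm([
  [[0,3.5,-2],[0,0,0],0],
  [[0,7,-4],[0,0,0],0],
  [[3,10,-5.5],[0,0,0],0],
  [[6,13,-6.7],[0,0,0],0],
  [[9.5,14.3,-6.7],[0,0,0],0],
  [[13,14.3,-6.7],[0,0,0],0],
  [[16,14.3,-6.7],[0,0,0],0],
  [[19,14.3,-6.7],[0,0,0],0],
  [[21.5,14.3,-6.7],[0,0,0],0],
  [[21.5,14.3,-6.7],[0,0,0],0],
], grip_force=20)

```text
t: 4.9
tool_pos: [0.5837, -0.0429, 0.1381]
tool_rot: [1.152, 1.253, -1.162]
contact_force: [-1.7, 0.3, -1.5]
opening: 0.0001
```

```bash
python3 g.py 122 115 128; python3 e.py 3
```

```text
from b [0.1182 0.1166 0.1381] shift cm [-0.7   0.37  0.16] turn [-0.11 -0.16  0.65]
tips now b [118.  116.7 121.1] F b [-1.67  0.4  -1.52] t 4.9 op 0.00014566698246076698
axes in tool: bx [-0.011  1.    -0.002] by [ 0.003 -0.002 -1.   ]
[ 0.67170364 -0.03720105  0.29050131]
guide side [308.1 262.8] 0.87
guide wrist [404.8 315.4] 0.65
   -> [ 0.475  -0.1662  0.001 ] [0.0006 0.0018 0.001 ]
fence_face side [282.3 234.7] 0.68
fence_face wrist [401.  153.8] 0.73
   -> [ 0.5792 -0.1667  0.0117] [ 0.1045 -0.0066  0.0117]
cheese side [323.3 226. ] 0.77
cheese wrist [513.9 334.1] 0.91
   -> [ 0.4753 -0.2587  0.0222] [-0.006  -0.0905  0.0222]
stop_hinge side [253.5 263.8] 0.73
stop_grip side [242.5 218.7] 0.75
```

View pics/v_3.png

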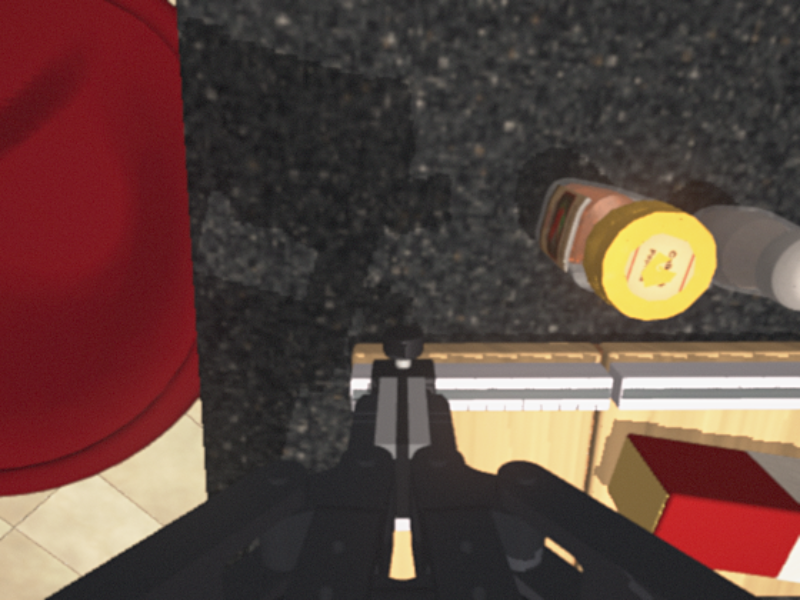

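step_arm([
  [[-0.5,-0.8,0.15],[0,0,0],0],
  [[-0.5,-1.6,0.15],[0,0,0],0],
  [[-0.5,-2.6,0.15],[0,0,0],0],
  [[-0.4,-3.6,0.15],[0,0,0],0],
  [[-0.3,-4.6,0.15],[0,0,0],0],
  [[-0.2,-5.6,0.15],[0,0,0],0],
  [[0,-6.6,0.15],[0,0,0],0],
  [[0.3,-7.6,0.15],[0,0,0],0],
  [[0.7,-8.6,0.15],[0,0,0],0],
  [[1.0,-9.3,0.15],[0,0,0],0],
])

```text
t: 6.63
tool_pos: [0.4937, -0.0521, 0.1345]
tool_rot: [1.155, 1.243, -1.156]
contact_force: [0.1, 0.7, 0.3]
opening: 0.0001
```

```bash
cat > i.py <<'E'
from h import *
ims={c:cams.get_image(c) for c in("side","scene")}
for n in["stop_grip","stop_hinge"]:
    rs=[]
    for c in ims:
        for x in finder.tip_of(c,n)[:1]:
            print(n,c,np.round(x["at"],1),round(x["conf"],2));rs.append(ray(ims[c],x["at"]))
    if len(rs)==2:print("->",w2b(tri(rs)).round(4))
a=ims["side"]["pixels"];b=ims["scene"]["pixels"]
cv2.imwrite("pics/last.png",np.vstack([cv2.resize(a[130:330,170:430],(520,400)),cv2.resize(b[180:300,170:370],(520,200))]) if 0 else np.hstack([cv2.resize(a[150:330,190:380],(422,400)),cv2.resize(b[170:350,170:340],(378,400))]))
E
python3 g.py 0 115 135; python3 i.py
```

```text
from b [0.0278 0.1142 0.1345] shift cm [-1.75 -2.78 -0.08] turn [-0.13  0.01  0.02]
tips now b [ 27.8 114.2 117.5] F b [0.17 0.68 0.25] t 6.6333 op 6.443780854893862e-05
axes in tool: bx [-0.     1.    -0.002] by [-0.    -0.002 -1.   ]
stop_grip side [241.8 218.5] 0.85
stop_hinge side [252.4 265.2] 0.74
```

View pics/last.png

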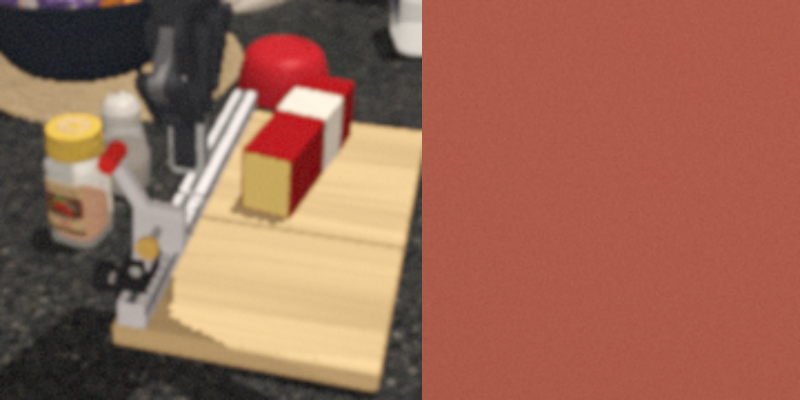

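```bash
cat > j.py <<'E'
from h import *
im=cams.get_image("side");w=cams.get_image("wrist")
o=ctrl.get_obs();R0=Rm(o["tool_rot"]);t=np.array(o["tool_pos"])+R0[:,0]*ctrl.tcp_to_tips
print("tip proj",proj(im,t),"tcp",proj(im,o["tool_pos"]))
for n,p in[("hinge",[.065,.114,.06]),("grip",[.083,.114,.141]),("slot fence",[.055,0,.042]),("fence end",[.055,.145,.042])]:print(n,proj(im,b2w(p)))
print(w["position"],t)
cv2.imwrite("pics/w4.png",cv2.resize(w["pixels"],(800,600)))
for n in["stop_grip","stop_hinge"]:print(n,finder.tip_of("wrist",n))
E
python3 j.py
```

```text
tip proj [np.float64(273.68084093581774), np.float64(237.24495888650245)] tcp [np.float64(273.4671835512071), np.float64(227.35176362022025)]
hinge [np.float64(252.602856339469), np.float64(265.8756796757903)]
grip [np.float64(238.67138553748043), np.float64(219.23273830075158)]
slot fence [np.float64(279.53230916410155), np.float64(237.70200215129825)]
fence end [np.float64(252.63830255313155), np.float64(288.5432956406513)]
[ 0.57968217 -0.04559383  0.28158256] [ 0.49572377 -0.05212435  0.11850427]
stop_grip [{'at': [275.7, 169.6], 'conf': 0.58}]
stop_hinge []
```

View pics/w4.png

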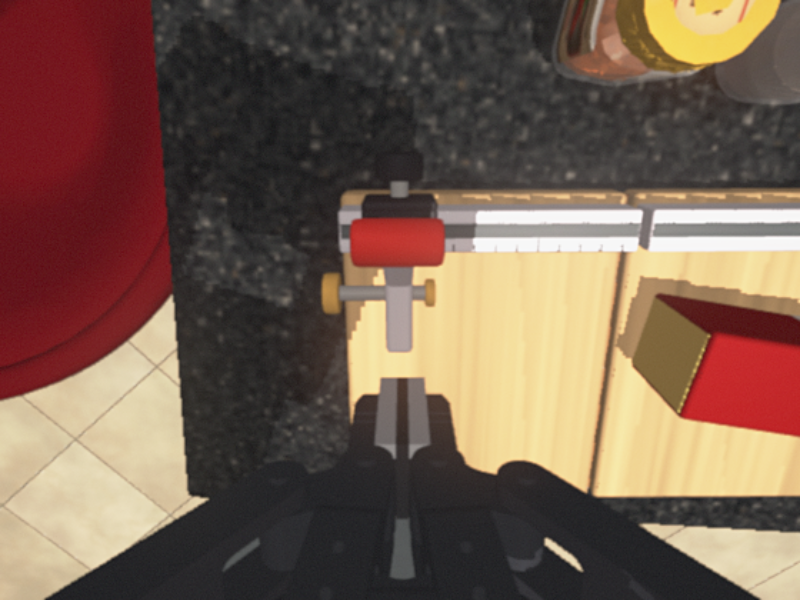

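The wrist view shows the barrel still up at (398,243), beyond the fingertips at (403,380). The fingers seem to have passed without moving it. I'll triangulate before going on.

```bash
cat > k.py <<'E'
from h import *
w=cams.get_image("wrist");s=cams.get_image("side")
k=.7
for n,uw,us in[("barrel",(398*k,243*k),(241.2,220)),("tips",(403*k,380*k),(190+187*.45,150+170*.45))]:
    g=tri([ray(w,uw),ray(s,us)]);print(n,w2b(g).round(4),"resid",np.subtract(proj(w,g),uw).round(1),np.subtract(proj(s,g),us).round(1))
o=ctrl.get_obs();R0=Rm(o["tool_rot"]);print("tcp",w2b(o["tool_pos"]),ctrl.tcp_to_tips,o["t"])
for a in np.radians([90,100,102.7,110,124.5]):
    P=b2w([.065-.081*np.cos(a),.1145,.06+.081*np.sin(a)]);print(np.degrees(a)-15.75,np.round(proj(w,P)+proj(s,P),1))
E
python3 k.py
```

```text
barrel [0.0799 0.1147 0.1402] resid [1.3 2.4] [-0.7  0.2]
tips [0.0321 0.1123 0.1339] resid [3.3 5.8] [-1.8  1. ]
tcp [0.02951392 0.11402398 0.13523187] 0.017 7.2333
74.25 [280.5 208.7 250.2 221. ]
84.25 [280.5 174.4 241.1 220.5]
86.95 [280.4 164.8 238.8 220.6]
94.25 [280.4 138.6 232.6 221.4]
108.74999999999999 [280.4  89.9 221.6 225.1]
```

Run:
```python
from h import *
s=cams.get_image("side");a=cv2.imread("pics/side_3.png")
f=lambda i:cv2.resize(i[150:300,190:340],(400,400),interpolation=cv2.INTER_CUBIC)
cv2.imwrite("pics/cmp.png",np.hstack([f(a),f(s["pixels"])]))
```

```text
(no output)
```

View pics/cmp.png

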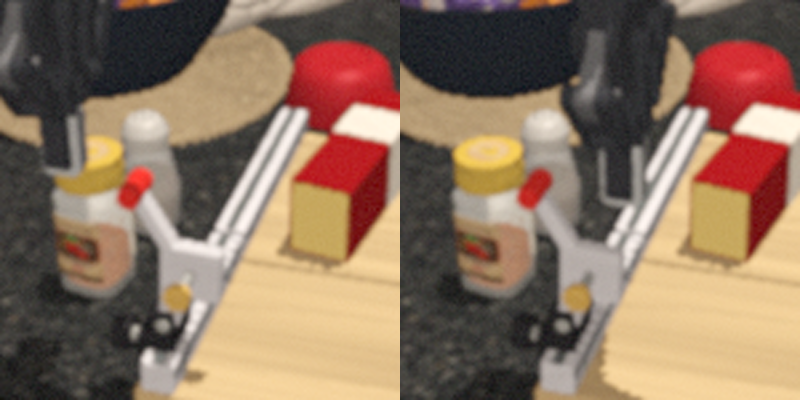

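Run:
```python
from h import *
w=cams.get_image("wrist");s=cams.get_image("side")
o=ctrl.get_obs();R0=Rm(o["tool_rot"]);p=np.array(o["tool_pos"]);print(o["tool_pos"],o["q"])
for d in(-.02,0,.017,.03):
    for y in(-.011,0,.011):
        t=p+R0@[d,y,0];print(d,y,np.round(proj(w,t),1)/.7,np.round(proj(s,t),1))
```

```text
[ 0.49522762 -0.05203846  0.13513788] [-2.54118588e-01 -1.81826017e-01  1.99367778e+00 -2.56999674e-04
  1.32942278e+00  1.24369963e+00]
-0.02 -0.011 [402.42857143 466.28571429] [280.9 216.7]
-0.02 0 [402.57142857 433.57142857] [273.5 215.7]
-0.02 0.011 [402.57142857 399.14285714] [266.1 214.7]
0 -0.011 [402.42857143 427.28571429] [281.1 228.7]
0 0 [402.42857143 397.42857143] [273.8 227.7]
0 0.011 [402.42857143 366.28571429] [266.5 226.6]
0.017 -0.011 [402.28571429 400.28571429] [281.2 238.6]
0.017 0 [402.42857143 372.57142857] [274.  237.5]
0.017 0.011 [402.42857143 343.71428571] [266.8 236.5]
0.03 -0.011 [402.28571429 382.57142857] [281.3 246. ]
0.03 0 [402.28571429 356.28571429] [274.1 244.9]
0.03 0.011 [402.42857143 329.        ] [267.  243.9]
```

The cross-check explains it. In the side view the shut fingertips end at row 226.5, and both cameras put them about 4 mm behind the TCP. The stated value is 17 mm ahead, so the fingers just cleared the barrel. I'll use the measured tip offset and redo the push.

```bash
sed -i 's/ctrl.tcp_to_tips/TT/g; s/^import sys/import sys;TT=-.004/' g.py; python3 g.py 120 115 170;python3 g.py 120 115 130
```

```text
from b [0.0294 0.1141 0.1351] shift cm [-3.08  9.06 -0.11] turn [-0.12  0.02 -0.01]
tips now b [ 29.4 114.1 139.1] F b [0.07 0.34 0.32] t 7.3833 op -7.406156994362629e-06
axes in tool: bx [ 0.     1.    -0.002] by [-0.    -0.002 -1.   ]
from b [0.0294 0.1141 0.1351] shift cm [ 0.92  9.06 -0.11] turn [-0.12  0.02 -0.01]
tips now b [ 29.4 114.1 139.1] F b [0.07 0.34 0.32] t 7.3833 op -7.406156994362629e-06
axes in tool: bx [ 0.     1.    -0.002] by [-0.    -0.002 -1.   ]
```

step_arm([
  [[-2.5,0,0],[0,0,0],0],
  [[-4,1,0],[0,0,0],0],
  [[-4,4,0],[0,0,0],0],
  [[-4,7,0],[0,0,0],0],
  [[-4,9,0],[0,0,0],0],
  [[-3,9.4,0],[0,0,0],0],
  [[-1,9.4,0],[0,0,0],0],
  [[0.9,9.4,0],[0,0,0],0],
  [[0.9,9.4,0],[0,0,0],0],
  [[0.9,9.4,0],[0,0,0],0],
])

```text
t: 8.22
tool_pos: [0.5871, -0.0449, 0.1241]
tool_rot: [1.154, 1.246, -1.158]
contact_force: [0.3, 0.9, 0.4]
opening: -0.0003
```

step_arm([
  [[0,-0.8,0],[0,0,0],0],
  [[0,-1.6,0],[0,0,0],0],
  [[0,-2.4,0],[0,0,0],0],
  [[0,-3.4,0],[0,0,0],0],
  [[0,-4.4,0],[0,0,0],0],
  [[0,-5.4,0],[0,0,0],0],
  [[0.2,-6.4,0],[0,0,0],0],
  [[0.5,-7.4,0],[0,0,0],0],
  [[0.9,-8.4,0],[0,0,0],0],
  [[1.2,-9.2,0],[0,0,0],0],
])

```text
t: 9.05
tool_pos: [0.4938, -0.0516, 0.1116]
tool_rot: [1.154, 1.247, -1.158]
contact_force: [2.6, 0.6, -1.2]
opening: -0.0001
```

```bash
cat > i.py <<'E'
from h import *
ims={c:cams.get_image(c) for c in("side","wrist")}
for n in["stop_grip"]:
    rs=[]
    for c in ims:
        for x in finder.tip_of(c,n)[:1]:
            print(n,c,np.round(x["at"],1),round(x["conf"],2));rs.append(ray(ims[c],x["at"]))
    if len(rs)==2:print("->",w2b(tri(rs)).round(4))
for a in(15.75,30,45,60,75,90):
    P=b2w([.065-.081*np.cos(np.radians(a)),.1145,.06+.081*np.sin(np.radians(a))]);print(a,np.round(proj(ims["side"],P),1),end=" ")
E
python3 g.py -3 115 140; python3 i.py
```

```text
from b [0.028  0.1147 0.1116] shift cm [-2.43 -3.11 -0.03] turn [-0.12 -0.06  0.26]
tips now b [ 28.  114.7 115.6] F b [ 2.59  0.36 -1.16] t 9.05 op -0.00014742477268796413
axes in tool: bx [-0.005  1.    -0.002] by [ 0.001 -0.002 -1.   ]
stop_grip side [287.7 233.1] 0.74
15.75 [301.8 262.3] 30 [296.7 251.2] 45 [288.2 240.3] 60 [277.  231.2] 75 [263.9 224.6] 90 [250.2 221. ]
```

step_arm([
  [[-1.3,0.4,0],[0,0,0],0],
  [[-2.4,0,0],[0,0,0],0],
  [[-2.4,-1.3,0],[0,0,0],0],
  [[-2.4,-2.6,0],[0,0,0],0],
  [[-1.5,-2.6,0],[0,0,0],0],
  [[-0.5,-2.8,0],[0,0,0],0],
  [[0.5,-3.0,0],[0,0,0],0],
  [[1.4,-3.3,0],[0,0,0],0],
  [[2.0,-3.5,0],[0,0,0],0],
  [[2.3,-3.6,0],[0,0,0],0],
])

```text
t: 10.08
tool_pos: [0.458, -0.054, 0.0877]
tool_rot: [1.153, 1.249, -1.16]
contact_force: [0.5, 0.6, 1.0]
opening: -0.0
```

step_arm([
  [[0.1,0,0],[0,0,0],0],
  [[0.15,0,0],[0,0,0],0],
  [[0.2,0,0],[0,0,0],0],
  [[0.25,0,0],[0,0,0],0],
  [[0.3,0,0],[0,0,0],0],
  [[0.35,0,0],[0,0,0],0],
  [[0.4,0,0],[0,0,0],0],
  [[0.4,0,0],[0,0,0],0],
  [[0.4,0,0],[0,0,0],0],
  [[0.4,0,0],[0,0,0],0],
])

```text
t: 10.92
tool_pos: [0.4582, -0.0541, 0.0842]
tool_rot: [1.153, 1.248, -1.159]
contact_force: [-2.3, -0.3, 5.4]
opening: 0.0003
```

```bash
python3 g.py -8 115 87; python3 i.py
```

```text
from b [-0.0077  0.1148  0.0842] shift cm [ 0.12 -0.03 -0.02] turn [-0.13 -0.09  0.36]
tips now b [ -7.7 114.8  88.2] F b [-2.29 -0.12  5.39] t 10.9167 op 0.00025925185069863594
axes in tool: bx [-0.006  1.    -0.002] by [ 0.002 -0.002 -1.   ]
stop_grip side [302.6 261.9] 0.82
15.75 [301.8 262.3] 30 [296.7 251.2] 45 [288.2 240.3] 60 [277.  231.2] 75 [263.9 224.6] 90 [250.2 221. ]
```

step_arm([
  [[0.1,0,0],[0,0,0],0],
  [[0.2,0,0],[0,0,0],0],
  [[0.2,0,0],[0,0,0],0],
  [[-3,0,0],[0,0,0],0],
  [[-6,0,0],[0,0,0],0.5],
  [[-6,-2,3.5],[0,0,0],1],
  [[-6,-4,7],[0,0,0],1],
  [[-6,-5.5,10.5],[0,0,0],1],
  [[-6,-5.5,14.5],[0,0,0],1],
  [[-6,-5.5,18.5],[0,0,0],1],
])

```text
t: 11.95
tool_pos: [0.4164, -0.2441, 0.1438]
tool_rot: [1.154, 1.247, -1.159]
contact_force: [0.6, -0.8, 1.7]
opening: 0.0722
```

```bash
python3 i.py; sed -i 's/TT=-.004/TT=float(sys.argv.pop(1))/' g.py; python3 g.py -.021 -62 -89 66 4
```

```text
stop_grip side [303.2 259.7] 0.88
15.75 [301.8 262.3] 30 [296.7 251.2] 45 [288.2 240.3] 60 [277.  231.2] 75 [263.9 224.6] 90 [250.2 221. ] from b [-0.0632 -0.0707  0.1435] shift cm [9.84 0.34 1.85] turn [-0.26 -0.14  4.39]
tips now b [-63.  -70.8 164.5] F b [0.76 0.21 0.2 ] t 12.15 op 0.08516029830289037
axes in tool: bx [-0.007  1.    -0.005] by [ 0.003 -0.004 -1.   ]
```

step_arm([
  [[1,0.3,1.8],[0,0,2],1],
  [[4,0.3,1.8],[0,0,4.4],1],
  [[7,0.3,1.8],[0,0,4.4],1],
  [[9,0.3,1.8],[0,0,4.4],1],
  [[9.8,0.3,1.8],[0,0,4.4],1],
  [[9.8,0.3,1.8],[0,0,4.4],1],
  [[9.8,0.3,1.8],[0,0,4.4],1],
  [[9.8,0.3,1.8],[0,0,4.4],1],
  [[9.8,0.3,1.8],[0,0,4.4],1],
  [[9.8,0.3,1.8],[0,0,4.4],1],
])

```text
t: 12.98
tool_pos: [0.4215, -0.2615, 0.0471]
tool_rot: [1.192, 1.191, -1.103]
contact_force: [0.1, -0.4, -0.4]
opening: 0.0857
```

```bash
python3 g.py -.021 -62 -89 30 4
python3 - <<'E'
from h import *
s=cams.get_image("side");o=ctrl.get_obs();R0=Rm(o["tool_rot"]);p=np.array(o["tool_pos"])
i=s["pixels"].copy()
for d,c in((-.021,(0,255,0)),(0,(0,255,255)),(.017,(255,0,255))):
    for z in(-.05,.05):
        u=proj(s,p+R0@[d,0,z]);cv2.circle(i,(int(u[0]),int(u[1])),2,c,-1)
cv2.imwrite("pics/low.png",cv2.resize(i[130:310,220:430],(700,600),interpolation=cv2.INTER_CUBIC))
E
```

```text
from b [-0.0599 -0.0893  0.0471] shift cm [ 3.79 -0.34 -0.02] turn [-0.24 -0.01 -0.14]
tips now b [-61.4 -89.3  68.1] F b [ 0.08 -0.44 -0.39] t 12.9833 op 0.08568855794832365
axes in tool: bx [ 0.072  0.997 -0.004] by [ 0.    -0.004 -1.   ]
```

View pics/low.png

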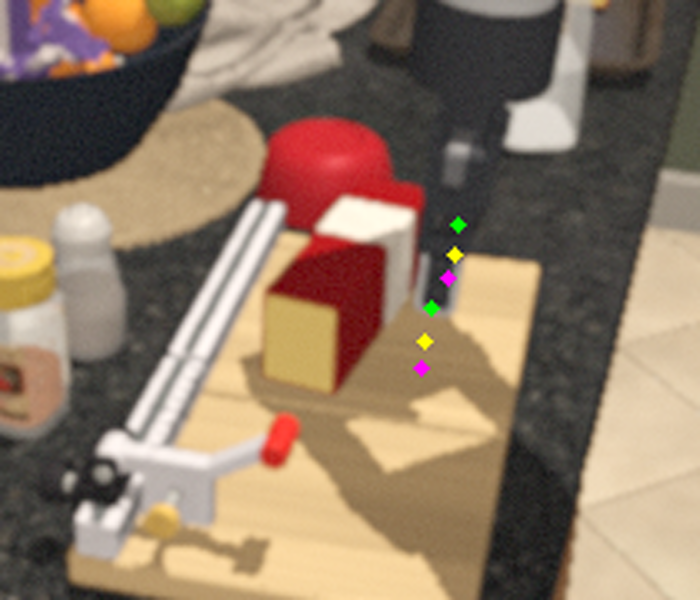

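step_arm([
  [[1.5,0,0],[0,0,0],1],
  [[3,0,0],[0,0,0],1],
  [[3.5,0.3,0],[0,0,0],1],
  [[3.5,0.8,0],[0,0,0],1],
  [[3.6,1.4,0],[0,0,0],1],
  [[3.6,2.0,0],[0,0,0],1],
  [[3.7,2.6,0],[0,0,0],1],
  [[3.7,3.2,0],[0,0,0],1],
  [[3.8,3.8,0],[0,0,0],1],
  [[3.8,4.4,0],[0,0,0],1],
])

```text
t: 13.87
tool_pos: [0.4683, -0.2581, 0.0123]
tool_rot: [1.192, 1.192, -1.103]
contact_force: [-2.4, -0.7, -0.7]
opening: 0.0855
```

```bash
python3 g.py -.021 0 -89 33 4
```

```text
from b [-0.0129 -0.0894  0.0123] shift cm [ 0.13  1.43 -0.04] turn [-0.23 -0.02 -0.1 ]
tips now b [-14.4 -89.4  33.2] F b [-2.45 -0.53 -0.71] t 13.8667 op 0.08546364619572631
axes in tool: bx [ 0.071  0.997 -0.004] by [ 0.    -0.004 -1.   ]
```

Pushing at 2.5 N, as expected. I'll continue gently to the fence.

step_arm([
  [[0,0.3,0],[0,0,0],1],
  [[0,0.6,0],[0,0,0],1],
  [[0.1,0.9,0],[0,0,0],1],
  [[0.1,1.1,0],[0,0,0],1],
  [[0.1,1.2,0],[0,0,0],1],
  [[0.1,1.3,0],[0,0,0],1],
  [[0.1,1.4,0],[0,0,0],1],
  [[0.1,1.4,0],[0,0,0],1],
  [[0.1,1.4,0],[0,0,0],1],
  [[0.1,1.4,0],[0,0,0],1],
])

```text
t: 14.7
tool_pos: [0.4813, -0.2571, 0.0119]
tool_rot: [1.191, 1.194, -1.104]
contact_force: [-4.9, -1.9, 0.7]
opening: 0.0855
```

```bash
python3 g.py -.021 0 -89 33 4
```

```text
from b [ 0.0001 -0.0894  0.0119] shift cm [-0.01  0.13 -0.04] turn [-0.19 -0.03  0.03]
tips now b [ -1.3 -89.4  32.8] F b [-5.05 -1.56  0.69] t 14.7 op 0.0854532848878219
axes in tool: bx [ 0.069  0.998 -0.003] by [ 0.001 -0.003 -1.   ]
```

step_arm([
  [[0,0.15,0],[0,0,0],1],
  [[0,0.3,0],[0,0,0],1],
  [[0,0.3,0],[0,0,0],1],
  [[0,-0.5,0],[0,0,0],1],
  [[0,-2,0],[0,0,0],1],
  [[-3,-2.2,0],[0,0,0],1],
  [[-6.5,-2.2,0],[0,0,0],1],
  [[-10,-2.2,0],[0,0,0],0.5],
  [[-10.5,-2,2],[-6,0,0],0],
  [[-10.5,-2,4],[-12,0,0],0],
])

```text
t: 15.53
tool_pos: [0.4599, -0.301, 0.1206]
tool_rot: [1.023, 1.267, -0.947]
contact_force: [-0.3, 0.1, 1.0]
opening: 0.0516
```

```bash
python3 g.py -.004 31 -195 120 4 90; python3 g.py -.004 31 -195 32 4 90;python3 - <<'E'
from h import *
s=cams.get_image("side")
i=s["pixels"].copy()
# outline of the cheese if flat, front at y
for c in [-.013,-.09]:
    pass
cv2.imwrite("pics/sd5.png",i)
r=finder.regions_of("side","cheese")[0];m=r["region"].astype(np.uint8)
cn=max(cv2.findContours(m,0,2)[0],key=cv2.contourArea);ap=cv2.approxPolyDP(cn,3,True)[:,0];print(ap.tolist())
for y in(-.02,-.015,-.01):
    print(y,[np.round(proj(s,b2w(p)),1).tolist() for p in([.011,y,.022],[.011,y,.078],[.055,y,.078],[.011,y-.15,.078],[.055,y-.15,.078])])
E
```

```text
from b [-0.0245 -0.1315  0.1206] shift cm [0.92 4.05 7.33] turn [-77.59   6.69   0.65]
tips now b [ -24.9 -131.5  124.6] F b [-0.33  0.08  0.96] t 15.5333 op 0.05157388595204756
axes in tool: bx [0.077 0.975 0.21 ] by [-0.006  0.211 -0.977]
from b [-0.0245 -0.1315  0.1206] shift cm [9.7  3.39 7.14] turn [-77.59   6.69   0.65]
tips now b [ -24.9 -131.5  124.6] F b [-0.33  0.08  0.96] t 15.5333 op 0.05157388595204756
axes in tool: bx [0.077 0.975 0.21 ] by [-0.006  0.211 -0.977]
[[321, 183], [303, 181], [283, 219], [284, 242], [306, 242], [321, 208]]
-0.02 [[306.2, 244.6], [306.8, 217.9], [282.4, 214.6], [323.8, 181.3], [302.6, 178.9]]
-0.015 [[305.6, 246.1], [306.1, 219.3], [281.7, 216.0], [323.3, 182.4], [302.0, 179.9]]
-0.01 [[304.9, 247.7], [305.4, 220.7], [280.9, 217.4], [322.8, 183.4], [301.4, 181.0]]
```

step_arm([
  [[-0.5,0,2],[-7,0.5,0],0],
  [[-0.5,0,4],[-14,1,0],0],
  [[-0.5,0,6],[-21,1.5,0],0],
  [[-0.5,0,7.3],[-28,2,0],0],
  [[-0.5,1,7.3],[-35,3,0],0],
  [[-0.5,2,7.3],[-42,3.5,0.5],0],
  [[-0.5,3,7.3],[-49,4,0.5],0],
  [[0,4,7.3],[-56,5,0.5],0],
  [[0,4,7.3],[-63,5.5,0.6],0],
  [[0,4,7.3],[-70,6,0.6],0],
])

```text
t: 16.47
tool_pos: [0.5172, -0.3597, 0.1207]
tool_rot: [0.105, 1.569, 0.01]
contact_force: [-0.2, 0.3, 0.4]
opening: -0.0002
```

```bash
python3 g.py -.004 31 -195 32 4 90
```

```text
from b [ 0.0282 -0.1944  0.1207] shift cm [ 9.24 -0.67  0.3 ] turn [-7.73  0.45 -0.2 ]
tips now b [  28.2 -194.7  124.7] F b [-0.13  0.34  0.41] t 16.4667 op -0.00019675517514804205
axes in tool: bx [0.008 0.134 0.991] by [ 0.073  0.988 -0.135]
```

step_arm([
  [[1,0,0.3],[-4,0.2,0],0],
  [[3,-0.2,0.3],[-7.7,0.4,0],0],
  [[6,-0.4,0.3],[-7.7,0.4,0],0],
  [[8,-0.6,0.3],[-7.7,0.4,0],0],
  [[9.2,-0.7,0.3],[-7.7,0.4,0],0],
  [[9.2,-0.7,0.3],[-7.7,0.4,0],0],
  [[9.2,-0.5,0.3],[-7.7,0.4,0],0],
  [[9.2,0,0.3],[-7.7,0.4,0],0],
  [[9.2,0.5,0.2],[-7.7,0.4,0],0],
  [[9.2,1,0.2],[-7.7,0.4,0],0],
])

```text
t: 17.3
tool_pos: [0.5209, -0.3433, 0.0315]
tool_rot: [-0.002, 1.569, 0.115]
contact_force: [-0.2, -0.0, 0.1]
opening: 0.0004
```

```bash
python3 g.py -.004 31 -90 32 4 90
```

```text
from b [ 0.0332 -0.1783  0.0315] shift cm [ 0.98  8.81 -0.22] turn [-0.03  0.18 -0.08]
tips now b [  33.1 -178.6   35.5] F b [-0.18 -0.02  0.14] t 17.3 op 0.0004499457366218803
axes in tool: bx [0.003 0.    1.   ] by [ 0.071  0.997 -0.001]
```

step_arm([
  [[0.1,0.4,0],[0,0,0],0],
  [[0.1,0.8,0],[0,0,0],0],
  [[0.2,1.4,0],[0,0,0],0],
  [[0.2,2.0,0],[0,0,0],0],
  [[0.2,2.6,0],[0,0,0],0],
  [[0.3,3.2,0],[0,0,0],0],
  [[0.3,3.8,0],[0,0,0],0],
  [[0.4,4.4,0],[0,0,0],0],
  [[0.4,5.0,0],[0,0,0],0],
  [[0.4,5.6,0],[0,0,0],0],
])

```text
t: 18.13
tool_pos: [0.5163, -0.2862, 0.031]
tool_rot: [-0.001, 1.57, 0.115]
contact_force: [-0.3, -2.3, -1.0]
opening: 0.0004
```

```bash
cat > l.py <<'E'
from h import *
s=cams.get_image("side");i=s["pixels"]
r=finder.regions_of("side","cheese")[0];m=r["region"].astype(np.uint8)
cn=max(cv2.findContours(m,0,2)[0],key=cv2.contourArea);ap=cv2.approxPolyDP(cn,3,True)[:,0];print(ap.tolist())
hsv=cv2.cvtColor(i,cv2.COLOR_BGR2HSV)
cv2.imwrite("pics/l.png",cv2.resize(i[140:320,220:400],(600,600),interpolation=cv2.INTER_CUBIC))
for p in [(x,y) for x,y in ap.tolist()]: print(w2b(onz(s,p,.078)).round(4),end=" ")
E
python3 g.py -.004 31 -70 32 4 90;python3 l.py
```

```text
from b [ 0.0328 -0.121   0.031 ] shift cm [ 0.67  5.09 -0.19] turn [-0.03  0.13 -0.15]
tips now b [  32.8 -121.3   35. ] F b [-0.51 -2.3  -1.03] t 18.1333 op 0.00038706634883186003
axes in tool: bx [0.002 0.001 1.   ] by [ 0.072  0.997 -0.001]
[[317, 195], [297, 193], [275, 231], [278, 259], [296, 261], [305, 251], [318, 216]]
[ 0.0118 -0.1084  0.078 ] [ 0.0506 -0.1067  0.078 ] [0.0521 0.0355 0.078 ] [0.0249 0.1104 0.078 ] [-0.0026  0.1082  0.078 ] [-0.0095  0.0792  0.078 ] [-0.0066 -0.0313  0.078 ]
```

step_arm([
  [[0.1,0.5,0],[0,0,0],0],
  [[0.1,1.0,0],[0,0,0],0],
  [[0.1,1.5,0],[0,0,0],0],
  [[0.2,2.0,0],[0,0,0],0],
  [[0.2,2.5,0],[0,0,0],0],
  [[0.2,3.0,0],[0,0,0],0],
  [[0.3,3.5,0],[0,0,0],0],
  [[0.3,3.9,0],[0,0,0],0],
  [[0.3,4.1,0],[0,0,0],0],
  [[0.3,4.2,0],[0,0,0],0],
])

```text
t: 19.07
tool_pos: [0.5127, -0.2427, 0.0306]
tool_rot: [-0.001, 1.571, 0.118]
contact_force: [-0.2, -1.2, -1.3]
opening: 0.0001
```

```bash
python3 g.py -.004 31 -70 32 4 90;python3 l.py
```

```text
from b [ 0.0325 -0.0774  0.0306] shift cm [ 0.32  0.74 -0.15] turn [ 0.03  0.07 -0.27]
tips now b [ 32.5 -77.7  34.6] F b [-0.26 -1.16 -1.28] t 19.0667 op 9.761253898488996e-05
axes in tool: bx [ 0.001 -0.001  1.   ] by [0.074 0.997 0.   ]
[[313, 206], [288, 206], [268, 246], [270, 264], [284, 265], [299, 259], [312, 232]]
[ 0.0098 -0.0643  0.078 ] [ 0.0537 -0.0526  0.078 ] [0.05   0.0809 0.078 ] [0.0328 0.1257 0.078 ] [0.0121 0.1226 0.078 ] [-0.0057  0.1021  0.078 ] [-0.0079  0.0226  0.078 ]
```

View pics/l.png

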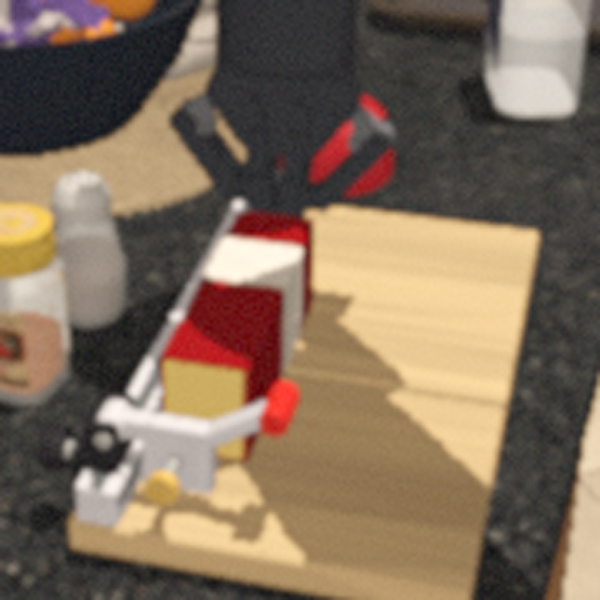

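step_arm([
  [[0,0.1,0],[0,0,0],0],
  [[0,0.2,0],[0,0,0],0],
  [[0,0.3,0],[0,0,0],0],
  [[0,0.4,0],[0,0,0],0],
  [[0,0.45,0],[0,0,0],0],
  [[0,0.5,0],[0,0,0],0],
  [[0,0.5,0],[0,0,0],0],
  [[0,0.5,0],[0,0,0],0],
  [[0,0.5,0],[0,0,0],0],
  [[0,0.5,0],[0,0,0],0],
])

```text
t: 20.0
tool_pos: [0.5123, -0.2376, 0.031]
tool_rot: [0.0, 1.571, 0.118]
contact_force: [-0.5, -1.3, -0.1]
opening: 0.0001
```

step_arm([
  [[0,0.05,0],[0,0,0],0],
  [[0,0.1,0],[0,0,0],0],
  [[0,0.15,0],[0,0,0],0],
  [[0,0.2,0],[0,0,0],0],
  [[0,0.25,0],[0,0,0],0],
  [[0,0.3,0],[0,0,0],0],
  [[0,0.3,0],[0,0,0],0],
  [[0,0.3,0],[0,0,0],0],
  [[0,0.3,0],[0,0,0],0],
  [[0,0.3,0],[0,0,0],0],
])

```text
t: 20.83
tool_pos: [0.5121, -0.2345, 0.0312]
tool_rot: [0.0, 1.571, 0.119]
contact_force: [0.0, -0.3, -1.3]
opening: -0.0
```

```bash
python3 g.py -.004 31 -60 32 4 90
```

```text
from b [ 0.0325 -0.0692  0.0312] shift cm [ 0.39  0.92 -0.15] turn [ 0.01  0.06 -0.34]
tips now b [ 32.5 -69.5  35.2] F b [ 0.   -0.25 -1.28] t 20.8333 op -3.7368138727554386e-05
axes in tool: bx [ 0.001 -0.     1.   ] by [0.076 0.997 0.   ]
```

step_arm([
  [[0,0.05,0],[0,0,0],0],
  [[0,0.1,0],[0,0,0],0],
  [[0,0.15,0],[0,0,0],0],
  [[0,0.2,0],[0,0,0],0],
  [[0,0.25,0],[0,0,0],0],
  [[0,0.3,0],[0,0,0],0],
  [[0,0.3,0],[0,0,0],0],
  [[0,0.3,0],[0,0,0],0],
  [[0,0.3,0],[0,0,0],0],
  [[0,0.3,0],[0,0,0],0],
])

```text
t: 21.67
tool_pos: [0.5118, -0.2314, 0.0314]
tool_rot: [0.001, 1.571, 0.119]
contact_force: [-0.1, -0.5, 0.3]
opening: -0.0002
```

step_arm([
  [[0,0.05,0],[0,0,0],0],
  [[0,0.1,0],[0,0,0],0],
  [[0,0.15,0],[0,0,0],0],
  [[0,0.2,0],[0,0,0],0],
  [[0,0.25,0],[0,0,0],0],
  [[0,0.25,0],[0,0,0],0],
  [[0,0.25,0],[0,0,0],0],
  [[0,0.25,0],[0,0,0],0],
  [[0,0.25,0],[0,0,0],0],
  [[0,0.25,0],[0,0,0],0],
])

```text
t: 22.5
tool_pos: [0.5116, -0.2289, 0.0316]
tool_rot: [0.001, 1.571, 0.119]
contact_force: [-0.4, -0.7, -0.7]
opening: -0.0
```

```bash
python3 g.py -.004 31 -60 32 4 90
cat > m.py <<'E'
from h import *
s=cams.get_image("side")
for n in["stop_hinge","stop_grip"]:
    for x in finder.tip_of("side",n)[:1]: print(n,np.round(x["at"],1),round(x["conf"],2))
i=s["pixels"];cv2.imwrite("pics/m.png",cv2.resize(i[200:290,230:330],(800,600)[:2] if 0 else (660,594),interpolation=cv2.INTER_CUBIC))
E
python3 m.py
```

```text
from b [ 0.0325 -0.0635  0.0316] shift cm [ 0.39  0.35 -0.15] turn [ 0.01  0.05 -0.36]
tips now b [ 32.5 -63.8  35.6] F b [-0.47 -0.63 -0.66] t 22.5 op -2.272812979206617e-05
axes in tool: bx [ 0.001 -0.     1.   ] by [0.076 0.997 0.   ]
stop_hinge [253.4 265.8] 0.91
stop_grip [303.7 261. ] 0.64
```

step_arm([
  [[0,0.05,0],[0,0,0],0],
  [[0,0.1,0],[0,0,0],0],
  [[0,0.15,0],[0,0,0],0],
  [[0,0.2,0],[0,0,0],0],
  [[0,0.25,0],[0,0,0],0],
  [[0,0.25,0],[0,0,0],0],
  [[0,0.25,0],[0,0,0],0],
  [[0,0.25,0],[0,0,0],0],
  [[0,0.25,0],[0,0,0],0],
  [[0,0.25,0],[0,0,0],0],
])

```text
t: 23.48
tool_pos: [0.5114, -0.2263, 0.0318]
tool_rot: [0.001, 1.571, 0.119]
contact_force: [-0.0, 0.2, -1.2]
opening: 0.0003
```

step_arm([
  [[0,0.05,0],[0,0,0],0],
  [[0,0.1,0],[0,0,0],0],
  [[0,0.15,0],[0,0,0],0],
  [[0,0.2,0],[0,0,0],0],
  [[0,0.2,0],[0,0,0],0],
  [[0,0.2,0],[0,0,0],0],
  [[0,0.2,0],[0,0,0],0],
  [[0,0.2,0],[0,0,0],0],
  [[0,0.2,0],[0,0,0],0],
  [[0,0.2,0],[0,0,0],0],
])

```text
t: 24.32
tool_pos: [0.5113, -0.2245, 0.032]
tool_rot: [0.001, 1.571, 0.119]
contact_force: [0.8, -3.5, -2.1]
opening: 0.0002
```

```bash
python3 g.py -.004 31 -60 32 4 90;python3 m.py
```

```text
from b [ 0.0325 -0.0591  0.032 ] shift cm [ 0.39 -0.09 -0.15] turn [ 0.01  0.05 -0.35]
tips now b [ 32.5 -59.4  36. ] F b [ 0.57 -3.52 -2.05] t 24.3167 op 0.00017017643880983595
axes in tool: bx [ 0.001 -0.     1.   ] by [0.076 0.997 0.   ]
stop_hinge [251.5 266.6] 0.68
stop_grip [226.  254.4] 0.32
```

View pics/m.png

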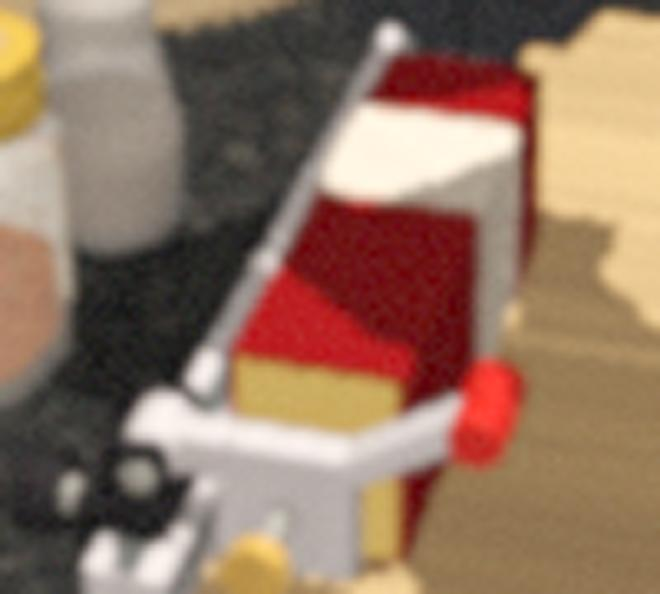

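step_arm([
  [[0,0.04,0],[0,0,0],0],
  [[0,0.06,0],[0,0,0],0],
  [[0,0.08,0],[0,0,0],0],
  [[0,0.08,0],[0,0,0],0],
  [[0,0.08,0],[0,0,0],0],
  [[0,0.08,0],[0,0,0],0],
  [[0,0.08,0],[0,0,0],0],
  [[0,0.08,0],[0,0,0],0],
  [[0,0.08,0],[0,0,0],0],
  [[0,0.08,0],[0,0,0],0],
])

```text
t: 25.3
tool_pos: [0.5114, -0.2244, 0.0323]
tool_rot: [-0.001, 1.571, 0.118]
contact_force: [-0.1, -4.9, -2.2]
opening: 0.0001
```

step_arm([
  [[0,-0.5,0],[0,0,0],0],
  [[-1,-2.5,0],[0,0,0],0],
  [[-5,-2.5,0],[0,0,0],0],
  [[-9,-2.5,0],[5,0,0],0.3],
  [[-10,-2.5,-2],[12,0,0],0.6],
  [[-10,-1,-4],[19,0,0],1],
  [[-10,0.5,-6],[26,0,0],1],
  [[-10,2.5,-7],[33,0,0],1],
  [[-10,4.5,-7],[40,0,0],1],
  [[-10,6,-7],[47,0,0],1],
])

```text
t: 26.13
tool_pos: [0.4367, -0.1755, 0.1363]
tool_rot: [0.646, 1.522, -0.534]
contact_force: [0.8, -0.4, -0.4]
opening: 0.0832
```

```bash
python3 g.py -.021 -38 20 120 4; python3 g.py -.021 -38 20 33 4
```

```text
from b [-0.0383 -0.0046  0.1363] shift cm [ 3.91  1.59 -1.48] turn [42.45 -5.68  2.1 ]
tips now b [-38.3  -6.2 157.3] F b [ 0.76 -0.47 -0.36] t 26.1333 op 0.08321485093109318
axes in tool: bx [0.001 0.736 0.677] by [ 0.077  0.675 -0.733]
from b [-0.0383 -0.0046  0.1363] shift cm [12.58  1.13 -0.99] turn [42.45 -5.68  2.1 ]
tips now b [-38.3  -6.2 157.3] F b [ 0.76 -0.47 -0.36] t 26.1333 op 0.08321485093109318
axes in tool: bx [0.001 0.736 0.677] by [ 0.077  0.675 -0.733]
```

step_arm([
  [[1,1,-1],[7,-1,0],1],
  [[2,1.6,-1.5],[14,-2,1],1],
  [[3,1.6,-1.5],[21,-3,1],1],
  [[4,1.6,-1.5],[28,-4,1.5],1],
  [[4,1.6,-1.5],[35,-5,2],1],
  [[5,1.5,-1.4],[42.4,-5.7,2.1],1],
  [[8,1.4,-1.2],[42.4,-5.7,2.1],1],
  [[11,1.2,-1],[42.4,-5.7,2.1],1],
  [[12.6,1.1,-1],[42.4,-5.7,2.1],1],
  [[12.6,1.1,-1],[42.4,-5.7,2.1],1],
])

```text
t: 26.97
tool_pos: [0.4327, -0.1483, 0.0075]
tool_rot: [1.189, 1.205, -1.104]
contact_force: [0.2, 0.1, -0.2]
opening: 0.085
```

```bash
python3 g.py -.021 0 20 33 4
```

```text
from b [-0.0402  0.0228  0.0075] shift cm [-0.19  4.19  0.28] turn [ 0.01 -0.37  0.43]
tips now b [-41.5  22.6  28.5] F b [ 0.17  0.08 -0.18] t 26.9667 op 0.0849724500528548
axes in tool: bx [0.062 0.998 0.001] by [ 0.007  0.    -1.   ]
```

step_arm([
  [[-0.3,0.5,0.2],[0,0,0],1],
  [[-0.2,1.5,0.2],[0,0,0],1],
  [[-0.2,2.5,0.2],[0,0,0],1],
  [[-0.1,3.2,0.2],[0,0,0],1],
  [[-0.1,3.7,0.2],[0,0,0],1],
  [[-0.1,3.9,0.2],[0,0,0],1],
  [[-0.1,4.0,0.2],[0,0,0],1],
  [[-0.1,4.1,0.2],[0,0,0],1],
  [[-0.1,4.1,0.2],[0,0,0],1],
  [[-0.1,4.1,0.2],[0,0,0],1],
])

```text
t: 27.8
tool_pos: [0.4727, -0.1471, 0.0107]
tool_rot: [1.188, 1.206, -1.105]
contact_force: [-5.1, -0.8, 0.4]
opening: 0.0854
```

```bash
python3 g.py -.021 0 20 33 4
```

```text
from b [-0.0002  0.021   0.0107] shift cm [-0.13  0.18  0.1 ] turn [ 0.03 -0.4   0.53]
tips now b [-1.5 20.9 31.6] F b [-5.12 -0.4   0.39] t 27.8 op 0.08543719511719418
axes in tool: bx [0.061 0.998 0.001] by [ 0.007  0.001 -1.   ]
```

step_arm([
  [[0,-0.5,0],[0,0,0],1],
  [[-0.5,-2.5,0],[0,0,0],1],
  [[-4,-2.5,0],[0,0,0],1],
  [[-8,-2.5,0.5],[-5,0,0],0.5],
  [[-11,-2.5,3],[-12,0,0],0],
  [[-11,-2,6],[-19,0,0],0],
  [[-11,-1,9],[-26,0,0],0],
  [[-11,1,10.5],[-33,0,0],0],
  [[-11,3,10.5],[-40,0,0],0],
  [[-11,3.5,10.5],[-47,0,0],0],
])

```text
t: 28.63
tool_pos: [0.5113, -0.2517, 0.1228]
tool_rot: [0.545, 1.449, -0.496]
contact_force: [0.7, 0.1, 0.4]
opening: 0.0005
```

```bash
python3 g.py -.004 33 -80 120 4 90; python3 g.py -.004 33 -80 36 4 90
```

```text
from b [ 0.0304 -0.0862  0.1228] shift cm [ 0.69  0.62 -0.28] turn [-42.55   4.87   2.12]
tips now b [ 30.1 -86.2 126.8] F b [0.68 0.07 0.38] t 28.6333 op 0.000452950050592905
axes in tool: bx [0.064 0.677 0.733] by [ 0.006  0.735 -0.678]
from b [ 0.0304 -0.0862  0.1228] shift cm [ 9.08  0.22 -0.64] turn [-42.55   4.87   2.12]
tips now b [ 30.1 -86.2 126.8] F b [0.68 0.07 0.38] t 28.6333 op 0.000452950050592905
axes in tool: bx [0.064 0.677 0.733] by [ 0.006  0.735 -0.678]
```

step_arm([
  [[0.7,0.6,-0.3],[-7,1,0.5],0],
  [[0.7,0.6,-0.3],[-14,2,1],0],
  [[0.7,0.6,-0.3],[-21,3,1],0],
  [[1,0.6,-0.3],[-28,4,1.5],0],
  [[2,0.5,-0.3],[-35,4.5,2],0],
  [[4,0.4,-0.4],[-42.5,4.9,2.1],0],
  [[7,0.3,-0.6],[-42.5,4.9,2.1],0],
  [[9,0.2,-0.6],[-42.5,4.9,2.1],0],
  [[9.1,0.2,-0.6],[-42.5,4.9,2.1],0],
  [[9.1,0.2,-0.6],[-42.5,4.9,2.1],0],
])

```text
t: 29.47
tool_pos: [0.5127, -0.2447, 0.0306]
tool_rot: [-0.002, 1.574, 0.114]
contact_force: [0.7, 0.3, -0.5]
opening: 0.0001
```

```bash
python3 g.py -.004 33 -60 36 4 90
```

```text
from b [ 0.0324 -0.0794  0.0306] shift cm [-0.    1.97  0.06] turn [-0.08 -0.12 -0.11]
tips now b [ 32.4 -79.6  34.6] F b [ 0.7   0.2  -0.49] t 29.4667 op 5.7920441469824355e-05
axes in tool: bx [-0.002  0.001  1.   ] by [ 0.072  0.997 -0.001]
```

step_arm([
  [[0,0.8,0],[0,0,0],0],
  [[0,1.4,0],[0,0,0],0],
  [[0,1.7,0],[0,0,0],0],
  [[0,1.85,0],[0,0,0],0],
  [[0,1.95,0],[0,0,0],0],
  [[0,2.02,0],[0,0,0],0],
  [[0,2.05,0],[0,0,0],0],
  [[0,2.05,0],[0,0,0],0],
  [[0,2.05,0],[0,0,0],0],
  [[0,2.05,0],[0,0,0],0],
])

```text
t: 30.3
tool_pos: [0.5114, -0.2246, 0.0322]
tool_rot: [-0.002, 1.574, 0.114]
contact_force: [1.0, -1.4, 0.8]
opening: -0.0002
```

```bash
python3 g.py -.004 33 -60 36 4 90; python3 m.py
```

```text
from b [ 0.0325 -0.0592  0.0322] shift cm [ 0.01 -0.05  0.05] turn [-0.1  -0.1  -0.09]
tips now b [ 32.5 -59.5  36.2] F b [ 0.93 -1.47  0.8 ] t 30.3 op -0.00021429199735387182
axes in tool: bx [-0.002  0.002  1.   ] by [ 0.071  0.997 -0.002]
stop_hinge [252.1 265.4] 0.55
stop_grip [305.4 256.7] 0.86
```

Contact is at the same place as before. I'll press a bit more, to about 5–6 N.

step_arm([
  [[0,0.06,0],[0,0,0],0],
  [[0,0.1,0],[0,0,0],0],
  [[0,0.13,0],[0,0,0],0],
  [[0,0.13,0],[0,0,0],0],
  [[0,0.13,0],[0,0,0],0],
  [[0,0.13,0],[0,0,0],0],
  [[0,0.13,0],[0,0,0],0],
  [[0,0.13,0],[0,0,0],0],
  [[0,0.13,0],[0,0,0],0],
  [[0,0.13,0],[0,0,0],0],
])

```text
t: 31.28
tool_pos: [0.5114, -0.2244, 0.0323]
tool_rot: [-0.004, 1.573, 0.112]
contact_force: [1.1, -6.0, -1.3]
opening: 0.0002
```

```bash
python3 g.py -.004 33 -60 36 4 90
```

```text
from b [ 0.0326 -0.059   0.0323] shift cm [ 0.02 -0.07  0.04] turn [-0.09 -0.08  0.05]
tips now b [ 32.6 -59.3  36.3] F b [ 0.63 -6.06 -1.28] t 31.2833 op 0.0002090622315367861
axes in tool: bx [-0.001  0.002  1.   ] by [ 0.069  0.998 -0.001]
```

step_arm([
  [[0,-0.5,0],[0,0,0],0],
  [[-1,-2,0],[0,0,0],0],
  [[-5,-2,0],[0,0,0],0],
  [[-9,-2,0],[5,0,0],0],
  [[-12,-2,-3],[12,0,0],0],
  [[-12,0,-6],[19,0,0],0],
  [[-12,3,-9],[26,0,0],0],
  [[-12,6,-11],[33,0,0],0],
  [[-12,9,-12],[40,0,0],0],
  [[-12,12,-12],[47,0,0],0],
])

```text
t: 32.12
tool_pos: [0.3819, -0.1215, 0.1608]
tool_rot: [0.643, 1.52, -0.543]
contact_force: [-0.1, 0.1, -1.1]
opening: -0.0001
```

```bash
python3 g.py -.004 -80 115 120 25; python3 g.py -.004 -80 115 120 45
```

```text
from b [-0.0889  0.0533  0.1608] shift cm [ 4.86  4.73 -3.6 ] turn [ 40.83 -13.    22.44]
tips now b [-88.9  53.  164.8] F b [-0.09  0.07 -1.12] t 32.1167 op -0.00011282835800856058
axes in tool: bx [-0.001  0.738  0.674] by [ 0.069  0.673 -0.737]
from b [-0.0889  0.0533  0.1608] shift cm [ 4.78  4.82 -3.53] turn [ 38.59 -20.22  41.47]
tips now b [-88.9  53.  164.8] F b [-0.09  0.07 -1.12] t 32.1167 op -0.00011282835800856058
axes in tool: bx [-0.001  0.738  0.674] by [ 0.069  0.673 -0.737]
```

step_arm([
  [[0.5,0.6,-0.4],[4.5,-2.4,4.9],0],
  [[1,1.2,-0.8],[9,-4.8,9.8],0],
  [[1.5,1.8,-1.3],[13.5,-7.1,14.6],0],
  [[2,2.4,-1.7],[18,-9.5,19.4],0],
  [[2.5,3,-2.2],[22.5,-11.9,24.2],0],
  [[3,3.6,-2.6],[27,-14.2,29],0],
  [[3.5,4.2,-3.1],[31.5,-16.6,33.9],0],
  [[4.2,4.8,-3.5],[36,-19,38.7],0],
  [[4.8,4.8,-3.5],[38.6,-20.2,41.5],0],
  [[4.8,4.8,-3.5],[38.6,-20.2,41.5],0],
])

```text
t: 32.95
tool_pos: [0.4354, -0.0778, 0.1625]
tool_rot: [1.449, 0.696, -0.571]
contact_force: [-1.3, 0.1, -0.3]
opening: -0.0001
```

```bash
python3 g.py -.004 -45 115 50 45;python3 g.py -.004 -22 115 66 45; python3 -c "
from h import *;print(ctrl.get_obs()['q'])"
```

```text
from b [-0.0322  0.0929  0.1625] shift cm [ 7.72 -8.65 -2.13] turn [-0.01 -0.6   1.62]
tips now b [-34.9  92.8 165.4] F b [-1.33  0.22 -0.31] t 32.95 op -5.633843936951746e-05
axes in tool: bx [0.687 0.727 0.007] by [ 0.01  0.   -1.  ]
from b [-0.0322  0.0929  0.1625] shift cm [ 8.14 -5.88 -2.13] turn [-0.01 -0.6   1.62]
tips now b [-34.9  92.8 165.4] F b [-1.33  0.22 -0.31] t 32.95 op -5.633843936951746e-05
axes in tool: bx [0.687 0.727 0.007] by [ 0.01  0.   -1.  ]
[-0.66623174 -1.01031023  2.58153659  0.5755603   1.04739539  0.66695971]
```

```bash
python3 g.py -.004 -40 115 110 30;python3 g.py -.004 -40 115 58 30
```

```text
from b [-0.0322  0.0929  0.1625] shift cm [ 3.69 -4.27 -2.18] turn [  0.07  -0.6  -13.38]
tips now b [-34.9  92.8 165.4] F b [-1.33  0.22 -0.31] t 32.95 op -5.633843936951746e-05
axes in tool: bx [0.687 0.727 0.007] by [ 0.01  0.   -1.  ]
from b [-0.0322  0.0929  0.1625] shift cm [ 7.47 -7.84 -2.14] turn [  0.07  -0.6  -13.38]
tips now b [-34.9  92.8 165.4] F b [-1.33  0.22 -0.31] t 32.95 op -5.633843936951746e-05
axes in tool: bx [0.687 0.727 0.007] by [ 0.01  0.   -1.  ]
```

step_arm([
  [[0.5,0.3,-0.5],[0,-0.3,-6],0],
  [[1,-0.5,-1.2],[0,-0.6,-13],0],
  [[2.5,-2.5,-2.2],[0,-0.6,-13.4],0],
  [[3.7,-4.3,-2.2],[0,-0.6,-13.4],0],
  [[3.7,-4.3,-2.2],[0,-0.6,-13.4],0],
  [[5,-5.5,-2.2],[0,-0.6,-13.4],0],
  [[6.3,-6.7,-2.2],[0,-0.6,-13.4],0],
  [[7.5,-7.8,-2.2],[0,-0.6,-13.4],0],
  [[7.5,-7.8,-2.2],[0,-0.6,-13.4],0],
  [[7.5,-7.8,-2.2],[0,-0.6,-13.4],0],
])

```text
t: 33.78
tool_pos: [0.4281, -0.0558, 0.0548]
tool_rot: [1.373, 0.865, -0.759]
contact_force: [-0.5, 0.3, 0.5]
opening: 0.0
```

```bash
python3 g.py -.004 -25 115 68 30
python3 - <<'E'
from h import *
o=ctrl.get_obs();print(o['q']);R0=Rm(o["tool_rot"])
C0=np.array([-13,82.]);u=np.array([.5,-.866]);n=np.array([.866,.5])
p=np.array(o["tool_pos"])+R0[:,0]*-.004;t=w2b(p)*1000
for a in(15.75,22,30,38,46,54,62,70,78,86,90):
    C=np.array([65-81*np.cos(np.radians(a)),60+81*np.sin(np.radians(a))]);T=C-17*n+6*u
    print(a,T.round(0),(R0.T@(RB()@(np.array([T[0],115,T[1]])-t))/10).round(2))
E
```

```text
from b [-0.0378  0.1154  0.0548] shift cm [-0.11  1.77  0.04] turn [ 0.04 -0.01  0.09]
tips now b [-39.8 115.4  58.2] F b [-0.45  0.33  0.53] t 33.7833 op 2.1432480712431098e-05
axes in tool: bx [0.499 0.867 0.001] by [ 0.     0.001 -1.   ]
[-0.48203522 -0.69213885  2.55199958  0.35563984  0.85975325  0.83722575]
15.75 [-25.  68.] [-0.12  1.81  0.04]
22 [-22.  77.] [-0.7   2.48  0.04]
30 [-17.  87.] [-1.33  3.41  0.04]
38 [-11.  96.] [-1.83  4.43  0.04]
46 [ -3. 105.] [-2.18  5.5   0.04]
54 [  6. 112.] [-2.38  6.61  0.04]
62 [ 15. 118.] [-2.42  7.74  0.04]
70 [ 26. 122.] [-2.3   8.87  0.04]
78 [ 36. 126.] [-2.03  9.96  0.04]
86 [ 48. 127.] [-1.61 11.01  0.04]
90 [ 53. 127.] [-1.35 11.51  0.04]
```

step_arm([
  [[0,0.8,0],[0,0,0],0],
  [[0,1.4,0],[0,0,0],0],
  [[-0.1,1.8,0],[0,0,0],0],
  [[-0.7,2.5,0],[0,0,0],0],
  [[-1.3,3.4,0],[0,0,0],0],
  [[-1.8,4.4,0],[0,0,0],0],
  [[-2.2,5.5,0],[0,0,0],0],
  [[-2.4,6.6,0],[0,0,0],0],
  [[-2.4,7.7,0],[0,0,0],0],
  [[-2.3,8.9,0],[0,0,0],0],
])

```text
t: 34.62
tool_pos: [0.4955, -0.051, 0.1214]
tool_rot: [1.372, 0.862, -0.757]
contact_force: [-1.2, -0.1, -0.7]
opening: -0.0003
```

```bash
python3 i.py; python3 g.py -.004 53 115 127 30;python3 g.py -.004 53 115 127 0;python3 g.py -.004 93 115 126 0
```

```text
stop_grip side [268.8 222.5] 0.94
stop_grip wrist [280.1 251.5] 0.94
-> [0.0391 0.1148 0.1429]
15.75 [301.8 262.3] 30 [296.7 251.2] 45 [288.2 240.3] 60 [277.  231.2] 75 [263.9 224.6] 90 [250.2 221. ] from b [0.0286 0.1154 0.1201] shift cm [1.02 2.45 0.04] turn [ 0.08 -0.    0.02]
tips now b [ 26.6 115.4 123.6] F b [-0.5   0.01 -0.02] t 34.8167 op -0.00035792300824953035
axes in tool: bx [0.5   0.866 0.001] by [ 0.     0.001 -1.   ]
from b [0.0286 0.1154 0.1201] shift cm [0.97 2.25 0.04] turn [ 8.000e-02  2.000e-02 -2.998e+01]
tips now b [ 26.6 115.4 123.6] F b [-0.5   0.01 -0.02] t 34.8167 op -0.00035792300824953035
axes in tool: bx [0.5   0.866 0.001] by [ 0.     0.001 -1.   ]
from b [0.0286 0.1154 0.1201] shift cm [3.05 5.67 0.04] turn [ 8.000e-02  2.000e-02 -2.998e+01]
tips now b [ 26.6 115.4 123.6] F b [-0.5   0.01 -0.02] t 34.8167 op -0.00035792300824953035
axes in tool: bx [0.5   0.866 0.001] by [ 0.     0.001 -1.   ]
```

step_arm([
  [[0.4,1.0,0],[0,0,0],0],
  [[0.9,2.0,0],[0,0,0],0],
  [[1.0,2.4,0],[0,0,0],0],
  [[0.6,1.6,0],[0,0,-5],0],
  [[0.4,1.4,0],[0,0,-12],0],
  [[0.4,1.4,0],[0,0,-19],0],
  [[0.4,1.4,0],[0,0,-26],0],
  [[0.6,1.7,0],[0,0,-30],0],
  [[1,2.3,0],[0,0,-30],0],
  [[1.5,3.1,0],[0,0,-30],0],
])

```text
t: 35.65
tool_pos: [0.5291, -0.0482, 0.1224]
tool_rot: [1.152, 1.244, -1.153]
contact_force: [-1.8, -0.3, 0.9]
opening: -0.0
```

```bash
python3 g.py -.004 90 115 124 0; python3 i.py
```

```text
from b [0.0635 0.1154 0.1224] shift cm [0.24 2.65 0.04] turn [ 0.09  0.03 -0.01]
tips now b [ 63.5 115.4 126.4] F b [-1.86 -0.19  0.91] t 35.65 op -8.182690709607225e-06
axes in tool: bx [0.    1.    0.002] by [-0.001  0.002 -1.   ]
stop_grip side [239. 219.] 0.97
stop_grip wrist [280.9 247.1] 0.68
-> [0.0852 0.1142 0.1396]
15.75 [301.8 262.3] 30 [296.7 251.2] 45 [288.2 240.3] 60 [277.  231.2] 75 [263.9 224.6] 90 [250.2 221. ]
```

step_arm([
  [[0,0.5,0],[0,0,0],0],
  [[0,1.0,0],[0,0,0],0],
  [[0.1,1.5,0],[0,0,0],0],
  [[0.1,1.9,0],[0,0,0],0],
  [[0.2,2.2,0],[0,0,0],0],
  [[0.2,2.4,0],[0,0,0],0],
  [[0.2,2.5,0],[0,0,0],0],
  [[0.2,2.6,0],[0,0,0],0],
  [[0.2,2.7,0],[0,0,0],0],
  [[0.2,2.7,0],[0,0,0],0],
])

```text
t: 36.68
tool_pos: [0.5549, -0.046, 0.1201]
tool_rot: [1.153, 1.244, -1.153]
contact_force: [-0.8, -0.2, 0.2]
opening: -0.0002
```

```bash
python3 g.py -.004 93 115 124 0; python3 i.py
```

```text
from b [0.0893 0.1156 0.1201] shift cm [0.01 0.37 0.06] turn [0.06 0.01 0.01]
tips now b [ 89.3 115.6 124.1] F b [-0.83 -0.17  0.17] t 36.6833 op -0.00020929997095206387
axes in tool: bx [-0.     1.     0.001] by [-0.     0.001 -1.   ]
stop_grip side [222.5 225.8] 0.92
stop_grip wrist [284.4 245.4] 0.61
-> [0.1089 0.1148 0.1263]
15.75 [301.8 262.3] 30 [296.7 251.2] 45 [288.2 240.3] 60 [277.  231.2] 75 [263.9 224.6] 90 [250.2 221. ]
```

Almost up: the grip is at (109,126) and should reach (111,127). I'll push on to the end stop.

step_arm([
  [[0,0.1,0],[0,0,0],0],
  [[0,0.2,0],[0,0,0],0],
  [[0,0.3,0],[0,0,0],0],
  [[0,0.4,0],[0,0,0],0],
  [[0,0.5,0],[0,0,0],0],
  [[0,0.5,0],[0,0,0],0],
  [[0,0.5,0],[0,0,0],0],
  [[0,0.5,0],[0,0,0],0],
  [[0,0.5,0],[0,0,0],0],
  [[0,0.5,0],[0,0,0],0],
])

```text
t: 37.72
tool_pos: [0.558, -0.0458, 0.1197]
tool_rot: [1.15, 1.248, -1.157]
contact_force: [-7.5, -1.5, 3.7]
opening: -0.0001
```

```bash
python3 g.py -.004 93 115 124 0
```

```text
from b [0.0925 0.1156 0.1197] shift cm [-0.03  0.05  0.06] turn [0.06 0.   0.29]
tips now b [ 92.5 115.6 123.7] F b [-7.55 -0.97  3.65] t 37.7167 op -0.000115039936391944
axes in tool: bx [-0.005  1.     0.001] by [-0.     0.001 -1.   ]
```

step_arm([
  [[0,-0.5,0],[0,0,0],0],
  [[-1,-2.5,0],[0,0,0],0],
  [[-4,-4,0],[0,0,0],0],
  [[-8,-6,1],[0,0,0],0],
  [[-12,-8,2],[0,0,0],0],
  [[-16,-9.5,4],[0,0,0],0],
  [[-20,-11,6],[0,0,0],0],
  [[-24,-11,7],[0,0,0],0],
  [[-24,-11,7],[0,0,0],0],
  [[-24,-11,7],[0,0,0],0],
])

```text
t: 38.55
tool_pos: [0.4564, -0.1257, 0.367]
tool_rot: [1.153, 1.235, -1.153]
contact_force: [0.1, -0.2, 1.1]
opening: -0.0005
```

```bash
cat > n.py <<'E'
from h import *
ims={c:cams.get_image(c) for c in("side","wrist","scene")}
for n in["stop_grip","stop_hinge"]:
    rs=[]
    for c in ims:
        for x in finder.tip_of(c,n)[:1]:
            print(n,c,np.round(x["at"],1),round(x["conf"],2))
            if x["conf"]>.5: rs.append(ray(ims[c],x["at"]))
    print("->",w2b(tri(rs)).round(4))
w=ims["wrist"]
cv2.imwrite("pics/fin.png",np.hstack([cv2.resize(w["pixels"],(480,360)),cv2.resize(ims["side"]["pixels"][140:320,190:350],(320,360))]))
E
python3 n.py
```

```text
stop_grip side [222.9 225.9] 0.98
stop_grip wrist [207.3  37.5] 0.65
stop_grip scene [194.7 211.4] 0.68
-> [0.1093 0.1131 0.1293]
stop_hinge side [253.8 265.7] 0.83
stop_hinge wrist [220.6  85.9] 0.86
stop_hinge scene [212.3 253.8] 0.57
-> [0.0631 0.114  0.0583]
```

View pics/fin.png

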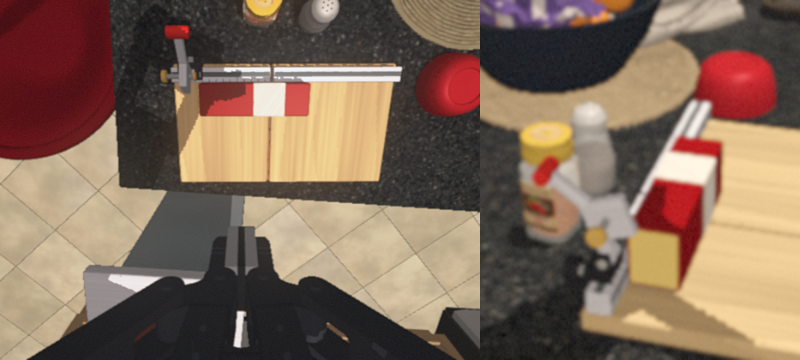

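The final views show the leaf up, with the grip at (177,32) in the wrist view. The bar lies parallel against the fence with its front end at column 200. The carriage and bystanders have not moved. I'm handing in.

```bash
python3 -c "
from station import ctrl
print(ctrl.finish_job())"
```

```text
the job is handed in; nothing more can be done
None
```

I flipped the stop down, gauged the bar against the screw, flipped the stop back up and handed the job in after about 40 s of robot time. No verdict was reported.

- **Flip down:** I pushed the leaf with shut fingers rather than pinching the grip, so nothing pushed the carriage along the fence. It met its rest at about 5 N, and I then pressed it a little further down. The first pass cleared the barrel, because the shut fingertips ended about 4 mm behind the TCP instead of the stated 17 mm ahead. I measured this in the images and corrected for it.
- **Gauging:** I squared the bar to the fence with about 5 N and slid it low along the fence to the screw. I then squared it again and pressed the end to about 6 N. The contact position stayed within 0.2 mm as the force rose, well under the roughly 10 N that shifts the carriage.
- **Flip up:** I pushed the leaf up to its end stop, about 8 N. On the way, a 45° tilt brought joints 2 and 3 to their range limits (readings -1.0103 and 2.5815, against limits given as -1.01 and 2.58), so I continued at 30°.

**Last checks:**
- The grip was at board (109, 129 mm high), against (111, 127) for fully up.
- The hinge was at y = 114 mm, as before the work, within about 2 mm of camera error.
- The bar looked flat along the fence and the bystanders were undisturbed.
- I did not measure the contact between bar and screw again after the leaf went up.

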